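Find the proud medal blank with a depth gauge and zero on it

TASK

One of the five medal blanks set in the engraving jig stands proud of the others: stand the depth gauge gently across the jig's two rails over each blank in turn, from the closed end of the jig to the open end, to find it. Leave the gauge standing on the proud blank and there press its recessed zero button fully in with the stylus, then put the stylus back upright in the tool block. Leave the graver, the brick and the ring stand where they are.

Things in the scene. Friction and masses are not known exactly. Their poses are not given: they have to be found in the camera images.
- jig: Fixed steel engraving jig: base 216 x 80 x 6 mm, two rails along its long edges (16 mm wide, inner gap 48 mm, tops 22 mm above the bench), five round silver blanks 34 mm across in a row between them at 40 mm pitch. A stop bar closes one end, the other is open. One blank, unknown which, is at least 2 mm higher than the rest. Origin: centre of underside; x runs from closed to open end, z up.
- station1 (a point): Centre of blank 1 (next to the closed end), at the height of the rail tops. The blanks' tops lie 4 to 9 mm below that.
- station2 (a point): Centre of blank 2, at the height of the rail tops.
- station3 (a point): Centre of blank 3 (middle), at the height of the rail tops.
- station4 (a point): Centre of blank 4, at the height of the rail tops.
- station5 (a point): Centre of blank 5 (at the open end), at the height of the rail tops.
- gauge_mid (a point): Bridge depth gauge, 0.38 kg, loose, on its wooden rest: steel bar 100 (x) x 20 x 14 mm whose underside stands on the rails, across the row, either way round; from 20 to 48 mm above that underside a black and grey case 70 (x) x 46 (y) mm, gripped across its 46 mm. This is the case's centre, 34 mm above the underside; z up. In its top: pointer dial at x = -10 mm, the zero button at x = +25 mm.
- gauge_tip (a point): Round tip (6 mm across) of the gauge's measuring spindle, which comes out of the middle of the bar's underside; 10 mm below the underside when free. It is pushed up by what it touches (spring 0.4 to 0.8 N).
- spindle (a joint): The gauge's reading: how far the spindle is pushed in, m; 0 free, 0.010 at most. Standing on the rails, an ordinary blank reads 0.001 to 0.0036, the proud one 0.005 to 0.0062. The dial's pointer shows it too: zero along the gauge's +x (towards the button), one turn clockwise per 10 mm.
- zero_top (a point): Top centre of the gauge's zero button, a black 9 mm round spring button in a 12 x 12 mm well in the case's top, 25 mm from the case's centre towards +x. It lies 3 mm below the case's top face, out of reach of a fingertip. Same axes as the gauge.
- zero (a joint): Travel of the zero button, m: 0 released, 0.0025 fully in (1.5 N to start, about 3.7 N fully in).
- stylus_grip (a point): Stylus, 112 mm long, 60 g, loose, standing in a hole of the tool block: steel pin 5 mm thick, 34 mm long, pointing down; above it a brass shoulder 20 mm across, 8 mm high, resting on the block's top; above that a plain straight round wooden handle 14 mm thick, 70 mm long. This point is on the handle, 78 mm above the pin's end; z up along the stylus.
- stylus_tip (a point): Lower end of the stylus pin, on its axis; in the block it hangs 11 mm above the bench.
- block: Wooden tool block, fixed, 50 (x) x 140 (y) x 45 mm high, with three 14 mm square holes 40 mm deep at y = -45, 0 and +45 mm on its centre line. Origin: centre of the underside. One hole holds the stylus, one the graver, one is empty; the stylus may go back into either free hole.
- graver_mid (a point): Bystander: graver standing in another hole of the block, like the stylus but with a mushroom-shaped handle, 30 mm across, its top 105 mm above the bench. This point is 64 mm above its lower end.
- rest: Wooden rest under the gauge at the start, fixed: 124 (x) x 66 mm, two strips 20 mm high across its ends carry the gauge's bar. Origin: centre of the underside.
- brick_mid (a point): Bystander: loose terracotta soldering brick 55 x 105 x 30 mm with two small discs on it; this is its centre.
- ringstand_mid (a point): Bystander: loose wooden ring stand, foot 64 mm across, slim cone 142 mm high with rings on it; this point is half-way up.
- thirdhand_top (a point): Obstacle: fixed soldering third hand, foot 64 mm across, thin steel post; this point is the top of the post, 149 mm above the bench, and its tweezers reach 58 mm out along its +x at 120 to 138 mm height.
Not all that is in view belongs to the job. There is more than one size of the jig; the job needs the largest.

How it is judged:
By the outcome, as a careful person would: the job done as asked, in the order asked, and still so for the second after the job is handed in, with the robot touching nothing.
It also fails if it takes over 72 s, if anything falls off the work surface, if the arm or the gripper's body presses on something with over 40 N, if the wrist force passes 120 N, or if a joint passes its speed limit or range.

ROBOT

A 6-joint arm with a two-finger parallel gripper is mounted at the origin on the work surface. World frame = base frame: x ahead of the robot, y to its left, z up, the work surface at z = 0. Lengths are in m, angles in degrees, forces in N, time in s.
With the tool pointing down it reaches from about 0.35 to 0.875 m from the base axis. Payload 4.2 kg.
Tool frame: the origin (TCP) lies midway between the tips of the shut fingers; the grasp point (between the pads) lies 19 mm behind it; z points along the fingers, y is the line along which they close (so a half turn about z gives the same grasp; the last joint's range is limited). The gripper opens to 87 mm and grips with 3 to 60 N. Pads are 19 mm wide; open, the fingers measure 117 mm over their backs; the gripper's body (75 mm by 190 mm) begins 51 mm behind the grasp point.
Start: joints at [82.139, 22.042, 0.453, 0, -68.411, -14.817], TCP at [0.241, 0.577, 0.183] pointing down, gripper open.
Joint ranges: [-179.83, 179.83], [-69.29, 118.12], [-61.27, 80.66], [-181.25, 117.63], [-171.15, -9.14], [-177.46, 177.46]. Speed limits (degrees/s): [159.86, 159.86, 180, 180, 180, 180].

INTERFACE

Orientations are given as a 3x3 rotation matrix whose columns are the frame's x, y, z axes.
In Python, from station import sense, capture, camera_params, finish_job gives the robot as it stands.
- The arm moves only by the tool drive_tool, never from a script. Its argument "rows" is a list of rows, each an object of numbers: "tx", "ty", "tz": the shift along the tool's x, y, z in cm; "ax", "ay", "az": the turn, a rotation vector about the tool's x, y, z in rad; "claw": the finger opening in cm, from 0 to 8.7. In form: [{"tx": .., "ty": .., "tz": .., "ax": .., "ay": .., "az": .., "claw": ..}, ...]. A call has 1 to 10 rows; each row shifts and turns the commanded pose from where the row before left it, along the tool's axes as they then stand; what a row does not reach is not made up. A row lasts 1/12 s, in which the tool goes at most 41.7 mm and 7.16 degrees, less where a joint would pass 70% of its speed; a pose out of reach is approached as far as the arm can. A call with a gripper value outside its range is refused whole. The fingers move at their own pace and stop on an object; the grip force is fixed at half the most. Time passes only in rows, so rows that do not move let the fingers close. It gives the time, the measured TCP pose, the force, the opening and the grip force at its end, in the units of the state.
- sense(): the state, without advancing time (a new reading comes with each control period).
- capture(name): name is "side" or "top"; returns (picture, depth): 480x640x3 uint8, red, green, blue; 480x640 float32, m along the optical axis (not along the pixel's ray), 0 where there is no reading.
- camera_params(name): a dict with "intrinsics" (3x3 intrinsics, pixels), "R" (3x3) and "t" (3): a world point X has camera coordinates R X + t. Camera axes: x right, y down, z forward; pixel columns grow to the right and rows downward; lengths in m; the calibration is good to about 2 mm. A picture is of the moment at which its call begins. camera_params takes no time and is no camera call.
- finish_job(): hands the job in; it is judged then, once.
The state is a dict: "time_s": time; "joints": joint angles; "joint_velocities": joint speeds; "effort": joint torques, N m; "tcp_pos": TCP position; "ee_rot": TCP orientation; "wrist_force": force on the tool from outside, world axes, zero at the start; "moment": the same for the moment, N m; "gripper_width": opening from 0.0 (shut) to 1.0 (fully open); "gripper_force": force on a finger pad.
Only numpy, scipy, OpenCV 4.12 (cv2) and the standard library are available. Lean on these libraries where they do the work, as an engineer would, in place of code of your own. Each camera call takes 0.05 s, during which the arm holds its last target. There are 200 camera calls.

## Working session

There is one attempt and no reset: what is moved stays moved. The work goes in short steps, Python scripts to look and compute and a tool call to move; the robot and the scene stay as the last step left them, time stands still between calls to the robot, and variables do not carry over. Pictures are saved under pics/ and viewed, at most 10 in all, crops included, and the job is handed in when it is done.

Besides the shell and the picture viewer there is one more tool, called in YAML: its name, and indented under it one key for each argument. drive_tool: Moves the arm, as the interface text tells. Its arguments: {"type":"object","properties":{"rows":{"type":"array"}},"required":["rows"]}

```bash
mkdir -p pics; ls
python3 - <<'E'
from station import *
import cv2,numpy as np
for n in ("side","top"):
    p,d=capture(n); cv2.imwrite(f"pics/{n}0.png",p[:,:,::-1]); np.savez(f"{n}0.npz",p=p,d=d)
    c=camera_params(n); print(n,c["intrinsics"],c["R"],c["t"])
s=sense(); print({k:s[k] for k in("time_s","tcp_pos","ee_rot","wrist_force","gripper_width")})
E
```

```text
pics
side [[442.75076517   0.         321.94771758]
 [  0.         442.75076517 237.92420226]
 [  0.           0.           1.        ]] [[ 0.76872929 -0.63951167 -0.00895043]
 [-0.47545704 -0.56205425 -0.67678329]
 [ 0.42778018  0.52451868 -0.73612789]] [-0.43626733  0.36270014  0.6618097 ]
top [[555.34870172   0.         318.92686618]
 [  0.         555.34870172 234.6014444 ]
 [  0.           0.           1.        ]] [[ 0.06381243 -0.99793651 -0.00711962]
 [-0.97152392 -0.06048908 -0.22909025]
 [ 0.22818686  0.02153569 -0.97337915]] [-0.02906196  0.596492    1.34816098]
{'time_s': 0.1, 'tcp_pos': array([0.24071819, 0.57610607, 0.18246918]), 'ee_rot': array([[ 9.22633102e-01, -3.85678291e-01, -6.44549708e-04],
       [-3.85678805e-01, -9.22631160e-01, -1.89761604e-03],
       [ 1.37187667e-04,  1.99939254e-03, -9.99997992e-01]]), 'wrist_force': array([ 0.2815477 , -1.0935463 , -0.79123517]), 'gripper_width': 1.0032135610969168}
```

View pics/top0.png

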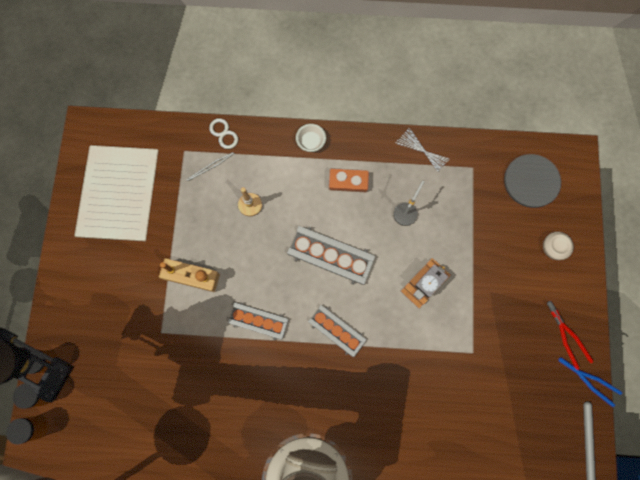

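View pics/side0.png

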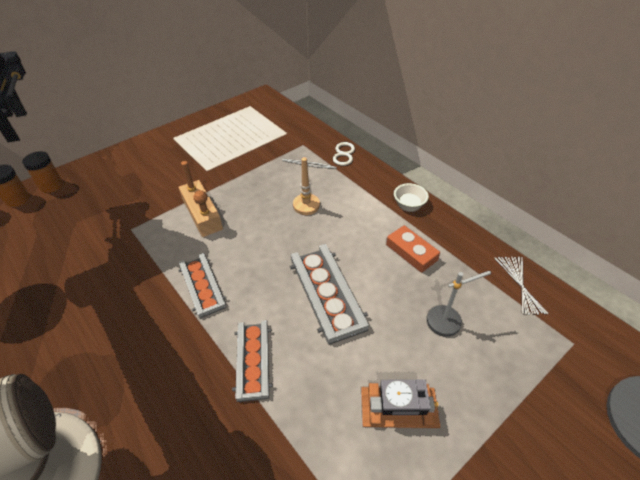

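The top view shows three jigs: the large one with silver blanks at (332,255), and two small ones with red blanks at (259,320) and (338,330). The gauge is on its rest at (428,283). The block is at (188,275): graver with its mushroom handle at about (201,275), stylus at about (170,267). The ring stand is at (250,203), the third hand at (405,213) and the brick at (348,180). I choose the silver jig, the thin straight handle and the gauge with the dial, and will check them in one montage crop.

```bash
cat > h.py <<'E'
import numpy as np,cv2
from station import *
def onplane(n,px,z):
    c=camera_params(n);K,R,t=c["intrinsics"],np.array(c["R"]),np.array(c["t"])
    px=np.atleast_2d(np.array(px,float))
    r=np.c_[px,np.ones(len(px))]@np.linalg.inv(K).T@R; o=-R.T@t
    return o+r*((z-o[2])/r[:,2])[:,None]
def proj(n,X):
    c=camera_params(n);X=np.atleast_2d(X)@np.array(c["R"]).T+c["t"];X=X@c["intrinsics"].T
    return X[:,:2]/X[:,2:]
def cloud(n,d):
    c=camera_params(n);v,u=np.mgrid[:480,:640];q=np.stack([u,v,np.ones_like(u)],-1)@np.linalg.inv(c["intrinsics"]).T
    return (q*d[...,None]-c["t"])@np.array(c["R"])
E
python3 - <<'E'
from h import *
T=np.load("top0.npz");S=np.load("side0.npz")
def crop(A,x,y,w,h,W=400,H=300): return cv2.resize(A["p"][y:y+h,x:x+w],(W,H),interpolation=cv2.INTER_CUBIC)[:,:,::-1]
m=np.vstack([np.hstack([crop(T,280,215,100,75),crop(T,390,250,80,60)]),np.hstack([crop(S,280,235,120,90)[:, :],crop(S,345,360,120,90)])])
cv2.imwrite("pics/m1.png",m)
m=np.hstack([crop(T,150,245,80,60),crop(S,160,150,80,90,400,450)[:300]])
m=np.hstack([cv2.resize(crop(T,150,245,80,60),(500,375)),crop(S,170,150,60,90,250,375)])
cv2.imwrite("pics/m2.png",m)
# silver blanks and table check
C=cloud("top",T["d"]); print("table z",np.median(C[300:330,400:460,2]),"gauge max z", C[255:310,400:450,2].max())
hsv=cv2.cvtColor(T["p"],cv2.COLOR_RGB2HSV)
for (x,y) in [(303,244),(317,250),(331,255),(345,261),(359,267)]:
    w=np.zeros((480,640),np.uint8); w[y-6:y+7,x-7:x+8]=1
    mk=((hsv[...,2]>165)&(hsv[...,1]<60)&(w>0)).astype(np.uint8)
    M=cv2.moments(mk,True); c=(M["m10"]/M["m00"],M["m01"]/M["m00"]); print(np.round(c,1),M["m00"],onplane("top",c,.016)[0].round(4))
E
```

```text
table z 0.0006598807306447587 gauge max z 1.4487153819961236
[302.5 243.6] 120.0 [0.5826 0.0514 0.016 ]
[316.5 249.2] 122.0 [0.5697 0.0136 0.016 ]
[330.5 254.7] 122.0 [ 0.5574 -0.0241  0.016 ]
[344.5 260.5] 121.0 [ 0.5443 -0.0617  0.016 ]
[359.2 266.5] 134.0 [ 0.5306 -0.1008  0.016 ]
```

View pics/m1.png

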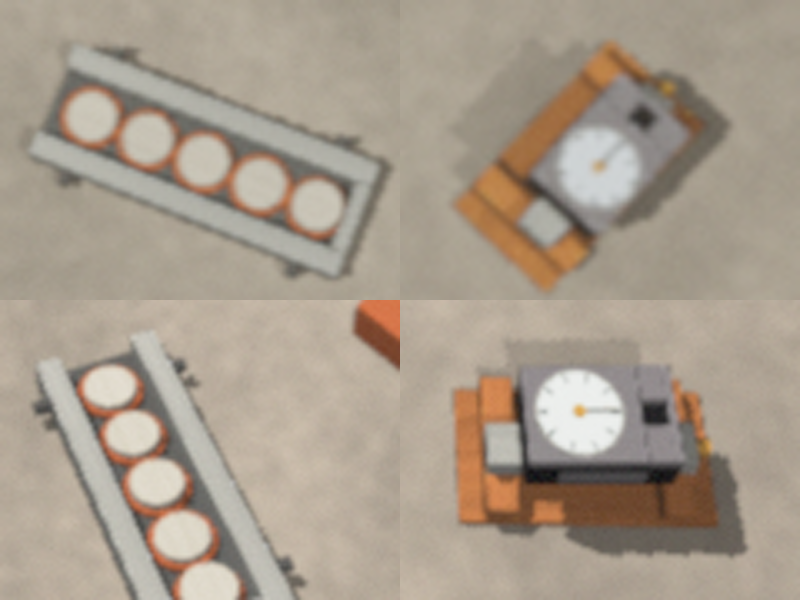

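View pics/m2.png

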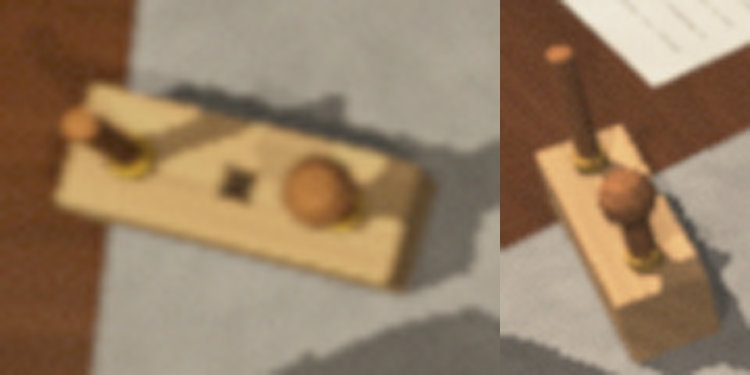

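Run:
```python
from h import *
T=np.load("top0.npz");S=np.load("side0.npz")
D={"top":T,"side":S};CL={n:cloud(n,D[n]["d"]) for n in D}
def tri(a,b):
    o=[];r=[]
    P=[]
    for n,px in(("top",a),("side",b)):
        p0=onplane(n,px,0)[0];p1=onplane(n,px,.2)[0];d=(p1-p0)/np.linalg.norm(p1-p0);P.append((p0,np.eye(3)-np.outer(d,d)))
    A=P[0][1]+P[1][1];x=np.linalg.solve(A,P[0][1]@P[0][0]+P[1][1]@P[1][0])
    return x.round(4),[round(float(np.linalg.norm(Q@(x-p))),4) for p,Q in P]
def blob(n,box,f,name):
    x,y,w,h=box;p=D[n]["p"][y:y+h,x:x+w];hs=cv2.cvtColor(p,cv2.COLOR_RGB2HSV).astype(int)
    m=f(hs).astype(np.uint8);k,l,s,c=cv2.connectedComponentsWithStats(m);i=1+np.argmax(s[1:,4]);m=l==i
    z=CL[n][y:y+h,x:x+w,2][m];print(name,n,(c[i]+[x,y]).round(1),s[i,4],"z",np.median(z).round(4));return c[i]+[x,y]
white=lambda h:(h[...,2]>185)&(h[...,1]<40)
dark=lambda h:(h[...,2]<60)
a=blob("top",(415,270,30,28),white,"dial");b=blob("side",(380,375,40,38),white,"dial");dl=tri(a,b);print(dl)
a2=blob("top",(433,267,11,11),dark,"btn");b2=blob("side",(414,386,14,14),dark,"btn");print(tri(a2,b2))
print("plane .068 dial",onplane("top",a,.068),onplane("side",b,.068),"btn",onplane("top",a2,.066),onplane("side",b2,.066))
print("stylus top",tri((162.8,264.5),(184.4,162.5)))
# blanks side
hs=cv2.cvtColor(S["p"],cv2.COLOR_RGB2HSV).astype(int)
for c in [(313,261),(320,275),(327,289),(334.5,305),(343,322)]:
    blob("side",(int(c[0])-11,int(c[1])-9,23,19),lambda h:(h[...,2]>165)&(h[...,1]<55),"blank"); 
# block outline top view at z=.045
hs=cv2.cvtColor(T["p"],cv2.COLOR_RGB2HSV).astype(int)
# jig outline & block & rest from depth heights
for name,(x0,y0,w,h),zl,zh in [("jig",(275,215,110,75),.017,.03),("block",(150,250,75,50),.040,.052),("case",(400,250,60,60),.060,.08),("thirdhand",(370,165,80,65),.10,.2),("ring",(220,170,50,50),.04,.2)]:
    for n in ("top",):
        P=CL[n][y0:y0+h,x0:x0+w].reshape(-1,3);P=P[(P[:,2]>zl)&(P[:,2]<zh)]
        if len(P)<5:print(name,"few");continue
        r=cv2.minAreaRect((P[:,:2]*1000).astype(np.float32));print(name,len(P),"z",np.median(P[:,2]).round(4),P[:,2].max().round(3),np.round(r[0],1),np.round(r[1],1),round(r[2],1))
```

```text
dial top [429.2 283.1] 173 z 0.0691
dial side [398.4 393.2] 508 z 0.0698
(array([ 0.491 , -0.2749,  0.0677]), [0.0007, 0.0007])
btn top [438.  273.2] 4 z 0.0664
btn side [420.9 394. ] 32 z 0.0651
(array([ 0.5178, -0.2971,  0.0644]), [0.0008, 0.0008])
plane .068 dial [[ 0.49035825 -0.27442718  0.068     ]] [[ 0.49150884 -0.27522502  0.068     ]] btn [[ 0.51690186 -0.29636679  0.066     ]] [[ 0.51780155 -0.29782535  0.066     ]]
stylus top (array([0.4879, 0.3804, 0.1231]), [0.0014, 0.0014])
blank side [312.6 260.4] 150 z 0.0151
blank side [319.4 274.5] 164 z 0.0155
blank side [326.6 289.2] 180 z 0.0162
blank side [334.2 305.5] 190 z 0.0147
blank side [343.5 322.6] 274 z 0.0188
jig 1216 z 0.0213 0.03 [557.4 -22.8] [216.1  98.7] 71.5
block 804 z 0.0451 0.052 [478.8 338.7] [142.5  50.6] 79.8
case 510 z 0.0681 0.077 [ 498.2 -279.5] [46.  72.4] 50.1
thirdhand 89 z 0.1309 0.151 [ 701. -226.] [13.6 69. ] 59.9
ring 122 z 0.0878 0.145 [680.7 202.5] [18.3 22.4] 17.7
```

```bash
cat >> h.py <<'E'
def go(x,y,z,yaw):
    "az first (rad), then shift in cm along the tool axes after that turn"
    s=sense();R=s["ee_rot"];a=np.arctan2(R[1,0],R[0,0]);b=np.deg2rad(yaw);d=np.array([x,y,z])-s["tcp_pos"]
    print("t",round(s["time_s"],2),"tcp",s["tcp_pos"].round(4),"yaw",np.rad2deg(a).round(2),"tilt",R[:2,2].round(3),"F",s["wrist_force"].round(2),"w",round(s["gripper_width"]*87,1))
    print("  az",round(-(b-a),4),"tx",round(100*(d[0]*np.cos(b)+d[1]*np.sin(b)),2),"ty",round(100*(d[0]*np.sin(b)-d[1]*np.cos(b)),2),"tz",round(-100*d[2],2))
E
python3 - <<'E'
from h import *
print(onplane("side",[(312.6,260.4),(319.4,274.5),(326.6,289.2),(334.2,305.5),(343.5,322.6)],.016).round(4))
go(.4985,-.2805,.12,-39.8)
E
```

```text
[[ 0.5832  0.0491  0.016 ]
 [ 0.5704  0.0113  0.016 ]
 [ 0.5579 -0.0262  0.016 ]
 [ 0.5443 -0.0649  0.016 ]
 [ 0.5327 -0.1047  0.016 ]]
t 0.1 tcp [0.2407 0.5761 0.1825] yaw -22.69 tilt [-0.001 -0.002] F [ 0.28 -1.09 -0.79] w 87.3
  az 0.2987 tx 74.64 ty 49.31 tz 6.25
```

drive_tool:
  rows:
    - {"az": 0.1}
    - {"az": 0.1}
    - {"az": 0.0987}
    - {"tx": 3, "ty": 2}
    - {"tx": 3, "ty": 2}
    - {"tx": 3, "ty": 2}
    - {"tx": 3, "ty": 2}
    - {"tx": 3, "ty": 2}
    - {"tx": 3, "ty": 2}
    - {"tx": 3, "ty": 2}

```text
invalid input at $.rows[0]: expected keys tx, ty, tz, ax, ay, az, claw
```

drive_tool:
  rows:
    - {"tx": 3.2, "ty": 2.1}
    - {"tx": 3.2, "ty": 2.1}
    - {"tx": 3.2, "ty": 2.1}
    - {"tx": 3.2, "ty": 2.1}
    - {"tx": 3.2, "ty": 2.1}
    - {"tx": 3.2, "ty": 2.1}
    - {"tx": 3.2, "ty": 2.1}
    - {"tx": 3.2, "ty": 2.1}
    - {"tx": 3.2, "ty": 2.1}
    - {"tx": 3.2, "ty": 2.1}

```text
invalid input at $.rows[0]: expected keys tx, ty, tz, ax, ay, az, claw
```

drive_tool:
  rows:
    - {"tx": 3.2, "ty": 2.1}
    - {"tx": 3.2, "ty": 2.1}
    - {"tx": 3.2, "ty": 2.1}
    - {"tx": 3.2, "ty": 2.1}
    - {"tx": 3.2, "ty": 2.1}
    - {"tx": 3.2, "ty": 2.1}
    - {}
    - {}

```text
invalid input at $.rows[0]: expected keys tx, ty, tz, ax, ay, az, claw
```

```bash
python3 -c "
from h import *
go(.4985,-.2805,.037,-39.8)"
```

```text
t 0.1 tcp [0.2407 0.5761 0.1825] yaw -22.69 tilt [-0.001 -0.002] F [ 0.28 -1.09 -0.79] w 87.3
  az 0.2987 tx 74.64 ty 49.31 tz 14.55
```

All seven keys are needed in every row.

drive_tool:
  rows:
    - {"tx": 0, "ty": 0, "tz": 0, "ax": 0, "ay": 0, "az": 0.1, "claw": 8.7}
    - {"tx": 0, "ty": 0, "tz": 0, "ax": 0, "ay": 0, "az": 0.1, "claw": 8.7}
    - {"tx": 0, "ty": 0, "tz": 0, "ax": 0, "ay": 0, "az": 0.1, "claw": 8.7}
    - {"tx": 3, "ty": 2, "tz": 0, "ax": 0, "ay": 0, "az": 0, "claw": 8.7}
    - {"tx": 3, "ty": 2, "tz": 0, "ax": 0, "ay": 0, "az": 0, "claw": 8.7}
    - {"tx": 3, "ty": 2, "tz": 0, "ax": 0, "ay": 0, "az": 0, "claw": 8.7}
    - {"tx": 3, "ty": 2, "tz": 0, "ax": 0, "ay": 0, "az": 0, "claw": 8.7}
    - {"tx": 3, "ty": 2, "tz": 0, "ax": 0, "ay": 0, "az": 0, "claw": 8.7}
    - {"tx": 3, "ty": 2, "tz": 0, "ax": 0, "ay": 0, "az": 0, "claw": 8.7}
    - {"tx": 3, "ty": 2, "tz": 0, "ax": 0, "ay": 0, "az": 0, "claw": 8.7}

```text
time_s: 0.93
tcp_pos: [0.3123, 0.3326, 0.1831]
ee_rot: [[0.768, -0.641, -0.0], [-0.641, -0.768, -0.001], [0.0, 0.001, -1.0]]
wrist_force: [0.5, -0.4, 0.6]
gripper_width: 1.004
gripper_force: 0.0
```

drive_tool:
  rows:
    - {"tx": 3.2, "ty": 2.1, "tz": 0, "ax": 0, "ay": 0, "az": 0, "claw": 8.7}
    - {"tx": 3.2, "ty": 2.1, "tz": 0, "ax": 0, "ay": 0, "az": 0, "claw": 8.7}
    - {"tx": 3.2, "ty": 2.1, "tz": 0, "ax": 0, "ay": 0, "az": 0, "claw": 8.7}
    - {"tx": 3.2, "ty": 2.1, "tz": 0, "ax": 0, "ay": 0, "az": 0, "claw": 8.7}
    - {"tx": 3.2, "ty": 2.1, "tz": 0, "ax": 0, "ay": 0, "az": 0, "claw": 8.7}
    - {"tx": 3.2, "ty": 2.1, "tz": 0, "ax": 0, "ay": 0, "az": 0, "claw": 8.7}
    - {"tx": 3.2, "ty": 2.1, "tz": 0, "ax": 0, "ay": 0, "az": 0, "claw": 8.7}
    - {"tx": 3.2, "ty": 2.1, "tz": 0, "ax": 0, "ay": 0, "az": 0, "claw": 8.7}
    - {"tx": 3.2, "ty": 2.1, "tz": 0, "ax": 0, "ay": 0, "az": 0, "claw": 8.7}
    - {"tx": 3.2, "ty": 2.1, "tz": 0, "ax": 0, "ay": 0, "az": 0, "claw": 8.7}

```text
time_s: 1.77
tcp_pos: [0.4232, -0.0336, 0.1835]
ee_rot: [[0.768, -0.641, 0.0], [-0.641, -0.768, 0.0], [-0.0, -0.0, -1.0]]
wrist_force: [0.9, 1.2, -0.3]
gripper_width: 0.999
gripper_force: 0.0
```

drive_tool:
  rows:
    - {"tx": 3.2, "ty": 2.1, "tz": 0, "ax": 0, "ay": 0, "az": 0, "claw": 8.7}
    - {"tx": 3.2, "ty": 2.1, "tz": 0, "ax": 0, "ay": 0, "az": 0, "claw": 8.7}
    - {"tx": 3.2, "ty": 2.1, "tz": 0, "ax": 0, "ay": 0, "az": 0, "claw": 8.7}
    - {"tx": 3.2, "ty": 2.1, "tz": 0, "ax": 0, "ay": 0, "az": 0, "claw": 8.7}
    - {"tx": 3.2, "ty": 2.1, "tz": 0, "ax": 0, "ay": 0, "az": 0, "claw": 8.7}
    - {"tx": 3.2, "ty": 2.1, "tz": 0, "ax": 0, "ay": 0, "az": 0, "claw": 8.7}
    - {"tx": 2.4, "ty": 1.6, "tz": 0, "ax": 0, "ay": 0, "az": 0, "claw": 8.7}
    - {"tx": 0, "ty": 0, "tz": 0, "ax": 0, "ay": 0, "az": 0, "claw": 8.7}

```text
time_s: 2.43
tcp_pos: [0.4988, -0.2834, 0.1819]
ee_rot: [[0.764, -0.645, -0.001], [-0.645, -0.764, -0.001], [-0.001, 0.001, -1.0]]
wrist_force: [1.1, -0.7, 0.1]
gripper_width: 1.002
gripper_force: 0.0
```

```bash
python3 -c "
from h import *
go(.4985,-.2805,.037,-39.8)"
```

```text
t 2.43 tcp [ 0.4988 -0.2834  0.1819] yaw -40.14 tilt [-0.001 -0.001] F [ 1.09 -0.65  0.09] w 87.2
  az -0.0059 tx -0.21 ty -0.2 tz 14.49
```

drive_tool:
  rows:
    - {"tx": -0.2, "ty": -0.2, "tz": 3, "ax": 0, "ay": 0, "az": -0.006, "claw": 8.7}
    - {"tx": 0, "ty": 0, "tz": 3, "ax": 0, "ay": 0, "az": 0, "claw": 8.7}
    - {"tx": 0, "ty": 0, "tz": 3, "ax": 0, "ay": 0, "az": 0, "claw": 8.7}
    - {"tx": 0, "ty": 0, "tz": 3, "ax": 0, "ay": 0, "az": 0, "claw": 8.7}
    - {"tx": 0, "ty": 0, "tz": 1.5, "ax": 0, "ay": 0, "az": 0, "claw": 8.7}
    - {"tx": 0, "ty": 0, "tz": 1, "ax": 0, "ay": 0, "az": 0, "claw": 8.7}
    - {"tx": 0, "ty": 0, "tz": 0, "ax": 0, "ay": 0, "az": 0, "claw": 5.5}
    - {"tx": 0, "ty": 0, "tz": 0, "ax": 0, "ay": 0, "az": 0, "claw": 5.5}
    - {"tx": 0, "ty": 0, "tz": 0, "ax": 0, "ay": 0, "az": 0, "claw": 5.2}

```text
time_s: 3.18
tcp_pos: [0.4991, -0.2766, 0.0399]
ee_rot: [[0.772, -0.636, 0.003], [-0.636, -0.772, -0.001], [0.003, -0.001, -1.0]]
wrist_force: [-0.4, -0.4, -0.9]
gripper_width: 0.851
gripper_force: 0.0
```

drive_tool:
  rows:
    - {"tx": 0, "ty": 0, "tz": 0, "ax": 0, "ay": 0, "az": 0, "claw": 4.9}
    - {"tx": 0, "ty": 0, "tz": 0, "ax": 0, "ay": 0, "az": 0, "claw": 4.0}
    - {"tx": 0, "ty": 0, "tz": 0, "ax": 0, "ay": 0, "az": 0, "claw": 4.0}
    - {"tx": 0, "ty": 0, "tz": 0, "ax": 0, "ay": 0, "az": 0, "claw": 4.0}
    - {"tx": 0, "ty": 0, "tz": 0, "ax": 0, "ay": 0, "az": 0, "claw": 4.0}

```text
time_s: 3.6
tcp_pos: [0.498, -0.2764, 0.0388]
ee_rot: [[0.771, -0.636, 0.001], [-0.636, -0.771, -0.0], [0.001, -0.0, -1.0]]
wrist_force: [-0.2, 0.5, 0.6]
gripper_width: 0.504
gripper_force: 0.0
```

drive_tool:
  rows:
    - {"tx": 0, "ty": 0, "tz": 0, "ax": 0, "ay": 0, "az": 0, "claw": 4.0}
    - {"tx": 0, "ty": 0, "tz": 0, "ax": 0, "ay": 0, "az": 0, "claw": 4.0}

```text
time_s: 3.77
tcp_pos: [0.4979, -0.2763, 0.0385]
ee_rot: [[0.771, -0.636, 0.0], [-0.636, -0.771, -0.0], [0.0, 0.0, -1.0]]
wrist_force: [0.2, 0.7, 0.5]
gripper_width: 0.467
gripper_force: 0.0
```

Run:
```python
from h import *
go(.4985,-.2805,.037,-39.8)
m=[]
for n,(x,y,w,h) in(("side",(310,310,180,135)),("top",(370,225,120,90))):
    p,d=capture(n);m.append(cv2.resize(p[y:y+h,x:x+w],(400,300),interpolation=cv2.INTER_CUBIC))
cv2.imwrite("pics/g1.png",np.hstack(m)[:,:,::-1]); print(sense()["gripper_force"],sense()["gripper_width"])
```

```text
t 3.77 tcp [ 0.4979 -0.2763  0.0385] yaw -39.52 tilt [ 0. -0.] F [0.22 0.68 0.51] w 40.6
  az 0.0048 tx 0.31 ty 0.28 tz 0.15
0.0 0.4608748015512519
```

View pics/g1.png

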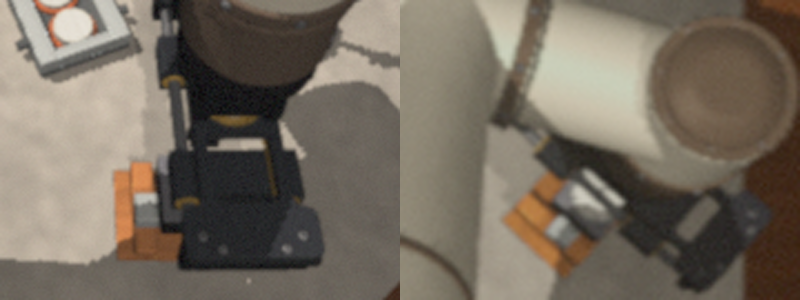

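The picture shows the fingers straddling the gauge, with the bar end visible at (145,210) in the left half and a sliver of dial at (590,195) in the right. The width reads 40 mm with no force, so I'll close further.

drive_tool:
  rows:
    - {"tx": 0, "ty": 0, "tz": 0, "ax": 0, "ay": 0, "az": 0, "claw": 3.4}
    - {"tx": 0, "ty": 0, "tz": 0, "ax": 0, "ay": 0, "az": 0, "claw": 3.4}

```text
time_s: 4.03
tcp_pos: [0.4979, -0.2763, 0.0384]
ee_rot: [[0.771, -0.636, -0.0], [-0.636, -0.771, 0.0], [-0.0, 0.0, -1.0]]
wrist_force: [-0.2, 0.4, -0.8]
gripper_width: 0.41
gripper_force: 0.0
```

Run:
```python
from h import *
s=sense(); print(s["gripper_force"],s["gripper_width"],s["moment"],s["wrist_force"],s["effort"])
p,d=capture("side"); C=cloud("side",d)
x,y,w,h=340,300,150,150
P=C[y:y+h,x:x+w]; 
# depth-coloured view in gauge frame: points near gauge
R=s["ee_rot"];q=(P.reshape(-1,3)-s["tcp_pos"])@R
k=(abs(q[:,0])<.09)&(abs(q[:,1])<.11)&(P.reshape(-1,3)[:,2]>.01)&(P.reshape(-1,3)[:,2]<.1)
q=q[k];z=P.reshape(-1,3)[k][:,2]
for lo in np.arange(.01,.1,.01):
    m=(z>lo)&(z<=lo+.01)
    if m.any(): print(round(lo,2),m.sum(),"x",np.percentile(q[m,0],[2,50,98]).round(3),"y",np.percentile(q[m,1],[2,50,98]).round(3))
```

```text
0.0 0.4095553750996368 [ 0.04078959 -0.01544227  0.05474093] [-0.16019483  0.38980202 -0.79924823] [-1.14876886e-03 -3.76564229e+01  1.47894126e+01  3.25418897e+00
  8.40424723e-02 -1.09597286e-04]
0.01 115 x [-0.047 -0.041 -0.032] y [-0.034  0.012  0.03 ]
0.02 207 x [-0.047 -0.039 -0.031] y [-0.035 -0.001  0.028]
0.03 137 x [-0.046 -0.039 -0.031] y [-0.006  0.004  0.013]
0.04 32 x [-0.032 -0.031 -0.019] y [-0.017  0.025  0.027]
0.05 45 x [-0.032 -0.031 -0.02 ] y [-0.013  0.022  0.026]
0.06 159 x [-0.032 -0.028 -0.02 ] y [-0.019  0.014  0.026]
0.07 13 x [-0.031 -0.027 -0.022] y [-0.017  0.004  0.024]
0.08 14 x [-0.011 -0.009  0.009] y [-0.026 -0.022 -0.018]
0.09 13 x [-0.011  0.004  0.009] y [-0.022 -0.018 -0.017]
```

drive_tool:
  rows:
    - {"tx": 0, "ty": 0, "tz": 0, "ax": 0, "ay": 0, "az": 0, "claw": 2.0}
    - {"tx": 0, "ty": 0, "tz": 0, "ax": 0, "ay": 0, "az": 0, "claw": 2.0}
    - {"tx": 0, "ty": 0, "tz": 0, "ax": 0, "ay": 0, "az": 0, "claw": 2.0}

```text
time_s: 4.33
tcp_pos: [0.4979, -0.2764, 0.0384]
ee_rot: [[0.771, -0.636, -0.0], [-0.636, -0.771, -0.0], [-0.0, 0.0, -1.0]]
wrist_force: [0.9, 0.0, 0.1]
gripper_width: 0.264
gripper_force: 0.0
```

Run:
```python
from h import *
s=sense(); print(s["gripper_force"],s["gripper_width"])
p,d=capture("side");x,y,w,h=350,350,100,75
cv2.imwrite("pics/g2.png",cv2.resize(p[y:y+h,x:x+w],(800,600),interpolation=cv2.INTER_CUBIC)[:,:,::-1])
```

```text
0.0 0.2641968324773641
```

View pics/g2.png

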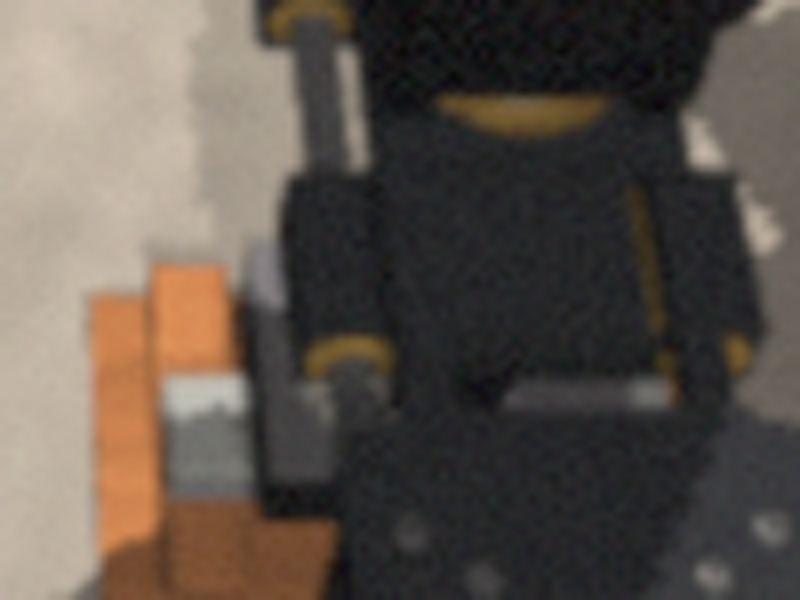

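Run:
```python
from h import *
s=sense();R=s["ee_rot"]
for n in("side","top"):
    p,d=capture(n);P=cloud(n,d).reshape(-1,3);q=(P-s["tcp_pos"])@R;c=p.reshape(-1,3)
    k=(abs(q[:,0])<.12)&(abs(q[:,1])<.13)&(P[:,2]>.035)&(P[:,2]<.25)&(d.ravel()>0)
    q,z,c=q[k],P[k][:,2],c[k]
    for lo in np.arange(.03,.2,.01):
        m=(z>lo)&(z<=lo+.01)
        if m.sum()>3: print(n,round(lo,2),m.sum(),"x",np.percentile(q[m,0],[3,25,50,75,97]).round(3),"y",np.percentile(q[m,1],[3,25,50,75,97]).round(3),np.median(c[m],0))
```

```text
side 0.03 64 x [-0.046 -0.042 -0.038 -0.032  0.051] y [-0.004 -0.002  0.002  0.008  0.012] [115. 114. 109.]
side 0.04 30 x [-0.032 -0.032 -0.031 -0.024 -0.019] y [-0.016  0.005  0.024  0.026  0.026] [64.  44.5 34.5]
side 0.05 45 x [-0.032 -0.031 -0.031 -0.026 -0.02 ] y [-0.012  0.007  0.025  0.026  0.027] [40. 35. 33.]
side 0.06 226 x [-0.031 -0.029 -0.026 -0.019  0.035] y [-0.018  0.004  0.012  0.019  0.026] [66.5 64.  65. ]
side 0.07 36 x [-0.031 -0.028 -0.025 -0.02   0.031] y [-0.012  0.007  0.012  0.016  0.023] [70.5 69.  69.5]
side 0.08 23 x [-0.011 -0.01   0.005  0.008  0.011] y [0.016 0.019 0.019 0.02  0.02 ] [28. 29. 28.]
side 0.09 11 x [-0.008  0.001  0.005  0.008  0.01 ] y [0.019 0.02  0.02  0.02  0.02 ] [24. 25. 24.]
side 0.14 12 x [-0.036 -0.023  0.009  0.025  0.034] y [-0.079  0.072  0.086  0.086  0.087] [38. 36. 36.]
side 0.15 215 x [-0.038 -0.035 -0.007  0.013  0.034] y [-0.079  0.033  0.044  0.087  0.087] [36. 36. 36.]
side 0.16 514 x [-0.038 -0.032 -0.029 -0.025  0.028] y [-0.076 -0.016  0.011  0.044  0.057] [67. 64. 53.]
side 0.17 1094 x [-0.037 -0.029 -0.007  0.011
[... 742 characters left out ...]
4 -0.001] y [-0.02  -0.003  0.004  0.01   0.02 ] [129. 123. 118.]
top 0.1 4 x [-0.012 -0.011 -0.011 -0.011 -0.01 ] y [-0.01   0.005  0.011  0.012  0.013] [74.5 72.5 64. ]
top 0.15 30 x [-0.039 -0.039 -0.038 -0.037 -0.032] y [-0.08  -0.034 -0.003  0.032  0.081] [88.5 72.  62.5]
top 0.16 225 x [-0.039 -0.034 -0.032 -0.029 -0.007] y [-0.063 -0.032  0.008  0.039  0.074] [65. 60. 55.]
top 0.17 128 x [-0.039 -0.035 -0.03  -0.026 -0.001] y [-0.044 -0.026  0.023  0.035  0.045] [49.5 47.  42. ]
top 0.18 337 x [-0.038 -0.026 -0.015  0.012  0.032] y [-0.044  0.056  0.073  0.084  0.093] [48. 45. 42.]
top 0.19 272 x [-0.036 -0.025 -0.009  0.013  0.031] y [-0.023  0.065  0.074  0.084  0.093] [45. 43. 40.]
```

Run:
```python
from h import *
R=np.array([[.9226,-.3857,0],[-.3857,-.9226,0],[0,0,-1]]);t=np.array([.2407,.5761,.1825])
for n in("side","top"):
    d=np.load(n+"0.npz")["d"];P=cloud(n,d).reshape(-1,3);q=(P-t)@R
    k=(abs(q[:,0])<.1)&(abs(q[:,1])<.12)&(P[:,2]>.08)&(P[:,2]<.4)&(d.ravel()>0)
    q,z=q[k],P[k][:,2]
    for lo in np.arange(.08,.36,.01):
        m=(z>lo)&(z<=lo+.01)
        if m.sum()>2: print(n,round(lo,2),m.sum(),"x",np.percentile(q[m,0],[3,50,97]).round(3),"y",np.percentile(q[m,1],[3,50,97]).round(3))
s=sense();print(s["joints"],s["gripper_width"])
```

```text
side 0.08 416 x [-0.099 -0.046 -0.014] y [-0.116 -0.084 -0.046]
side 0.22 85 x [-0.01   0.001  0.011] y [-0.05   0.043  0.054]
side 0.23 120 x [-0.01   0.002  0.012] y [-0.051  0.049  0.054]
side 0.24 107 x [-0.01   0.003  0.012] y [-0.049  0.051  0.055]
side 0.25 85 x [-0.007  0.006  0.011] y [-0.05   0.053  0.057]
side 0.26 77 x [-0.001  0.007  0.012] y [-0.051  0.054  0.059]
side 0.27 64 x [-0.009  0.008  0.012] y [-0.056 -0.044  0.06 ]
side 0.28 30 x [-0.006  0.001  0.008] y [-0.052 -0.048 -0.046]
side 0.29 112 x [0.005 0.029 0.038] y [-0.082  0.06   0.088]
side 0.3 259 x [0.012 0.033 0.038] y [-0.077  0.006  0.088]
side 0.31 290 x [0.018 0.032 0.039] y [-0.082 -0.047  0.09 ]
side 0.32 152 x [0.024 0.028 0.038] y [-0.087  0.     0.093]
side 0.33 224 x [0.013 0.026 0.038] y [-0.092 -0.063  0.083]
side 0.34 32 x [0.022 0.024 0.026] y [-0.047 -0.034 -0.005]
top 0.08 163 x [-0.099 -0.055 -0.023] y [-0.099 -0.078 -0.055]
top 0.09 3 x [-0.094 -0.048 -0.026] y [-0.1   -0.071 -0.058]
top 0.23 7 x [0.006 0.008 0.01 ] y [-0.049 -0.046 -0.044]
top 0.24 6 x [0.008 0.009 0.01 ] y [-0.055 -0.05  -0.045]
top 0.29 68 x [-0.034  0.012  0.037] y [-0.074  0.085  0.087]
top 0.3 208 x [-0.006  0.029  0.037] y [-0.067 -0.003  0.087]
top 0.31 327 x [-0.035  0.027  0.037] y [-0.071  0.049  0.092]
top 0.32 177 x [-0.031  0.003  0.036] y [-0.067  0.034  0.094]
top 0.33 948 x [-0.034  0.     0.033] y [0.013 0.072 0.094]
top 0.34 61 x [-0.022  0.007  0.025] y [0.001 0.014 0.017]
top 0.35 34 x [-0.02   0.021  0.025] y [0.005 0.014 0.017]
[-1.27326482e+01  2.50118402e+01 -1.81427982e+01 -1.29021905e-03
 -4.68435076e+01  6.32087594e+01] 0.24043827191482844
```

The depth clouds show the real fingertips about 38 mm above the reported TCP: at the start the tips were at z≈0.22 against 0.1825 reported, and the body at 0.29. So the fingers are closing above the case. I'll open, centre by 3 mm and descend 4 cm further.

drive_tool:
  rows:
    - {"tx": 0.3, "ty": 0.3, "tz": -0.5, "ax": 0, "ay": 0, "az": 0, "claw": 8.7}
    - {"tx": 0, "ty": 0, "tz": 0, "ax": 0, "ay": 0, "az": 0.005, "claw": 8.7}
    - {"tx": 0, "ty": 0, "tz": 0, "ax": 0, "ay": 0, "az": 0, "claw": 8.7}
    - {"tx": 0, "ty": 0, "tz": 0, "ax": 0, "ay": 0, "az": 0, "claw": 8.7}
    - {"tx": 0, "ty": 0, "tz": 0, "ax": 0, "ay": 0, "az": 0, "claw": 8.7}
    - {"tx": 0, "ty": 0, "tz": 0, "ax": 0, "ay": 0, "az": 0, "claw": 8.7}
    - {"tx": 0, "ty": 0, "tz": 0, "ax": 0, "ay": 0, "az": 0, "claw": 8.7}
    - {"tx": 0, "ty": 0, "tz": 0, "ax": 0, "ay": 0, "az": 0, "claw": 8.7}

```text
time_s: 5.15
tcp_pos: [0.4983, -0.2805, 0.0434]
ee_rot: [[0.768, -0.64, -0.0], [-0.64, -0.768, 0.0], [-0.0, 0.0, -1.0]]
wrist_force: [-0.2, -0.2, -0.5]
gripper_width: 0.76
gripper_force: 0.0
```

Run:
```python
from h import *
go(.4985,-.2805,-.002,-39.8)
s=sense();R=s["ee_rot"];p,d=capture("side");P=cloud("side",d).reshape(-1,3);q=(P-s["tcp_pos"])@R
k=(abs(q[:,0])<.014)&(q[:,1]>.03)&(q[:,1]<.065)&(P[:,2]>.05)&(P[:,2]<.13)
z=P[k][:,2]; print(k.sum(),"near finger z",np.percentile(z,[1,3,10,50]).round(4),"y",np.percentile(q[k][:,1],[3,50,97]).round(3),s["gripper_width"])
```

```text
t 5.15 tcp [ 0.4983 -0.2805  0.0434] yaw -39.81 tilt [-0.  0.] F [-0.22 -0.16 -0.51] w 66.1
  az -0.0001 tx 0.02 ty -0.01 tz 4.54Traceback (most recent call last):
  File "<stdin>", line 5, in <module>
    return _quantile_unchecked(
        a, q, axis, out, overwrite_input, method, keepdims, weights)
    return _ureduce(a,
                    func=_quantile_ureduce_func,
    ...<5 lines>...
                    overwrite_input=overwrite_input,
                    method=method)
    r = func(a, **kwargs)
    result = _quantile(arr,
                       quantiles=q,
    ...<2 lines>...
                       out=out,
                       weights=wgt)
    slices_having_nans = np.isnan(arr[-1, ...])
                                  ~~~^^^^^^^^^
IndexError: index -1 is out of bounds for axis 0 with size 0
```

drive_tool:
  rows:
    - {"tx": 0, "ty": 0, "tz": 1.5, "ax": 0, "ay": 0, "az": 0, "claw": 7}
    - {"tx": 0, "ty": 0, "tz": 1.5, "ax": 0, "ay": 0, "az": 0, "claw": 7}
    - {"tx": 0, "ty": 0, "tz": 1, "ax": 0, "ay": 0, "az": 0, "claw": 7}
    - {"tx": 0, "ty": 0, "tz": 0.5, "ax": 0, "ay": 0, "az": 0, "claw": 7}
    - {"tx": 0, "ty": 0, "tz": 0, "ax": 0, "ay": 0, "az": 0, "claw": 4}
    - {"tx": 0, "ty": 0, "tz": 0, "ax": 0, "ay": 0, "az": 0, "claw": 4}
    - {"tx": 0, "ty": 0, "tz": 0, "ax": 0, "ay": 0, "az": 0, "claw": 4}
    - {"tx": 0, "ty": 0, "tz": 0, "ax": 0, "ay": 0, "az": 0, "claw": 4}
    - {"tx": 0, "ty": 0, "tz": 0, "ax": 0, "ay": 0, "az": 0, "claw": 4}
    - {"tx": 0, "ty": 0, "tz": 0, "ax": 0, "ay": 0, "az": 0, "claw": 4}

```text
time_s: 6.03
tcp_pos: [0.4987, -0.2809, -0.0008]
ee_rot: [[0.768, -0.64, 0.001], [-0.64, -0.768, -0.001], [0.001, -0.0, -1.0]]
wrist_force: [-0.9, -1.0, 2.9]
gripper_width: 0.526
gripper_force: 30.0
```

drive_tool:
  rows:
    - {"tx": 0, "ty": 0, "tz": -1, "ax": 0, "ay": 0, "az": 0, "claw": 4}
    - {"tx": 0, "ty": 0, "tz": -2, "ax": 0, "ay": 0, "az": 0, "claw": 4}
    - {"tx": 0, "ty": 0, "tz": -2, "ax": 0, "ay": 0, "az": 0, "claw": 4}
    - {"tx": 0, "ty": 0, "tz": -1, "ax": 0, "ay": 0, "az": -0.06, "claw": 4}
    - {"tx": 0, "ty": 0, "tz": 0, "ax": 0, "ay": 0, "az": -0.1, "claw": 4}
    - {"tx": 0, "ty": 0, "tz": 0, "ax": 0, "ay": 0, "az": -0.1, "claw": 4}
    - {"tx": 0, "ty": 0, "tz": 0, "ax": 0, "ay": 0, "az": -0.1, "claw": 4}
    - {"tx": 0, "ty": 0, "tz": 0, "ax": 0, "ay": 0, "az": 0, "claw": 4}
    - {"tx": 0, "ty": 0, "tz": 0, "ax": 0, "ay": 0, "az": 0, "claw": 4}

```text
time_s: 6.78
tcp_pos: [0.4976, -0.2801, 0.0581]
ee_rot: [[0.944, -0.331, -0.001], [-0.331, -0.944, 0.001], [-0.001, -0.0, -1.0]]
wrist_force: [0.5, -0.1, -4.7]
gripper_width: 0.528
gripper_force: 30.0
```

Run:
```python
from h import *
go(.5315,-.1008,.02,-18.8); print(sense()["gripper_force"])
```

```text
t 6.78 tcp [ 0.4976 -0.2801  0.0581] yaw -19.35 tilt [-0.001  0.001] F [ 0.46 -0.09 -4.68] w 46.0
  az -0.0096 tx -2.57 ty -18.07 tz 3.81
29.991749594919384
```

drive_tool:
  rows:
    - {"tx": -0.4, "ty": -2.5, "tz": 0, "ax": 0, "ay": 0, "az": -0.01, "claw": 4}
    - {"tx": -0.4, "ty": -3, "tz": 0, "ax": 0, "ay": 0, "az": 0, "claw": 4}
    - {"tx": -0.4, "ty": -3, "tz": 0, "ax": 0, "ay": 0, "az": 0, "claw": 4}
    - {"tx": -0.4, "ty": -3, "tz": 0, "ax": 0, "ay": 0, "az": 0, "claw": 4}
    - {"tx": -0.4, "ty": -3, "tz": 0, "ax": 0, "ay": 0, "az": 0, "claw": 4}
    - {"tx": -0.4, "ty": -2.5, "tz": 0, "ax": 0, "ay": 0, "az": 0, "claw": 4}
    - {"tx": -0.2, "ty": -1.1, "tz": 0, "ax": 0, "ay": 0, "az": 0, "claw": 4}
    - {"tx": 0, "ty": 0, "tz": 2, "ax": 0, "ay": 0, "az": 0, "claw": 4}
    - {"tx": 0, "ty": 0, "tz": 1, "ax": 0, "ay": 0, "az": 0, "claw": 4}
    - {"tx": 0, "ty": 0, "tz": 0, "ax": 0, "ay": 0, "az": 0, "claw": 4}

```text
time_s: 7.62
tcp_pos: [0.5285, -0.1009, 0.0257]
ee_rot: [[0.947, -0.321, -0.007], [-0.321, -0.947, 0.0], [-0.007, 0.002, -1.0]]
wrist_force: [-0.2, 0.5, -5.1]
gripper_width: 0.526
gripper_force: 30.0
```

Run:
```python
from h import *
go(.5315,-.1008,.002,-18.8); print(sense()["gripper_force"])
```

```text
t 7.62 tcp [ 0.5285 -0.1009  0.0257] yaw -18.73 tilt [-0.007  0.   ] F [-0.21  0.53 -5.14] w 45.7
  az 0.0012 tx 0.28 ty -0.11 tz 2.37
29.991922799963504
```

drive_tool:
  rows:
    - {"tx": 0, "ty": 0, "tz": 1, "ax": 0, "ay": 0, "az": 0, "claw": 4}
    - {"tx": 0, "ty": 0, "tz": 0, "ax": 0, "ay": 0, "az": 0, "claw": 4}
    - {"tx": 0, "ty": 0, "tz": 0, "ax": 0, "ay": 0, "az": 0, "claw": 4}
    - {"tx": 0, "ty": 0, "tz": 0, "ax": 0, "ay": 0, "az": 0, "claw": 4}

```text
time_s: 7.95
tcp_pos: [0.532, -0.1013, 0.0188]
ee_rot: [[0.947, -0.32, 0.001], [-0.32, -0.947, -0.0], [0.001, -0.0, -1.0]]
wrist_force: [-0.2, -0.4, -4.5]
gripper_width: 0.522
gripper_force: 30.0
```

Run:
```python
from h import *
go(.5315,-.1008,.001,-18.8)
```

```text
t 7.95 tcp [ 0.532  -0.1013  0.0188] yaw -18.66 tilt [ 0.001 -0.   ] F [-0.25 -0.44 -4.45] w 45.4
  az 0.0025 tx -0.06 ty -0.03 tz 1.78
```

drive_tool:
  rows:
    - {"tx": 0, "ty": 0, "tz": 0.6, "ax": 0, "ay": 0, "az": 0, "claw": 4}
    - {"tx": 0, "ty": 0, "tz": 0.4, "ax": 0, "ay": 0, "az": 0, "claw": 4}
    - {"tx": 0, "ty": 0, "tz": 0.2, "ax": 0, "ay": 0, "az": 0, "claw": 4}
    - {"tx": 0, "ty": 0, "tz": 0.2, "ax": 0, "ay": 0, "az": 0, "claw": 4}
    - {"tx": 0, "ty": 0, "tz": 0.1, "ax": 0, "ay": 0, "az": 0, "claw": 4}
    - {"tx": 0, "ty": 0, "tz": 0, "ax": 0, "ay": 0, "az": 0, "claw": 4}
    - {"tx": 0, "ty": 0, "tz": 0, "ax": 0, "ay": 0, "az": 0, "claw": 4}

```text
time_s: 8.53
tcp_pos: [0.5316, -0.1008, 0.0035]
ee_rot: [[0.948, -0.319, -0.0], [-0.319, -0.948, -0.0], [-0.0, 0.0, -1.0]]
wrist_force: [-0.0, -0.5, -3.3]
gripper_width: 0.526
gripper_force: 30.0
```

drive_tool:
  rows:
    - {"tx": 0, "ty": 0, "tz": 0.1, "ax": 0, "ay": 0, "az": 0, "claw": 4}
    - {"tx": 0, "ty": 0, "tz": 0, "ax": 0, "ay": 0, "az": 0, "claw": 4}

```text
time_s: 8.7
tcp_pos: [0.5318, -0.1007, 0.0025]
ee_rot: [[0.948, -0.319, 0.0], [-0.319, -0.948, 0.0], [0.0, -0.0, -1.0]]
wrist_force: [-0.4, 1.1, -3.7]
gripper_width: 0.529
gripper_force: 30.0
```

drive_tool:
  rows:
    - {"tx": 0, "ty": 0, "tz": 0.1, "ax": 0, "ay": 0, "az": 0, "claw": 4}
    - {"tx": 0, "ty": 0, "tz": 0, "ax": 0, "ay": 0, "az": 0, "claw": 4}

```text
time_s: 8.87
tcp_pos: [0.5318, -0.1007, 0.0014]
ee_rot: [[0.948, -0.319, 0.0], [-0.319, -0.948, 0.0], [0.0, -0.0, -1.0]]
wrist_force: [-0.5, -0.8, -3.9]
gripper_width: 0.526
gripper_force: 30.0
```

drive_tool:
  rows:
    - {"tx": 0, "ty": 0, "tz": 0.05, "ax": 0, "ay": 0, "az": 0, "claw": 4}
    - {"tx": 0, "ty": 0, "tz": 0, "ax": 0, "ay": 0, "az": 0, "claw": 4}

```text
time_s: 9.03
tcp_pos: [0.5319, -0.1007, 0.0013]
ee_rot: [[0.948, -0.319, 0.0], [-0.319, -0.948, -0.0], [0.0, -0.0, -1.0]]
wrist_force: [-1.4, 0.2, -1.0]
gripper_width: 0.523
gripper_force: 30.0
```

drive_tool:
  rows:
    - {"tx": 0, "ty": 0, "tz": 0, "ax": 0, "ay": 0, "az": 0, "claw": 6.8}
    - {"tx": 0, "ty": 0, "tz": 0, "ax": 0, "ay": 0, "az": 0, "claw": 6.8}
    - {"tx": 0, "ty": 0, "tz": 0, "ax": 0, "ay": 0, "az": 0, "claw": 6.8}
    - {"tx": 0, "ty": 0, "tz": -1, "ax": 0, "ay": 0, "az": 0, "claw": 6.8}
    - {"tx": 0, "ty": 0, "tz": -3, "ax": 0, "ay": 0, "az": 0, "claw": 6.8}
    - {"tx": 0, "ty": 0, "tz": -4, "ax": 0, "ay": 0, "az": 0, "claw": 6.8}
    - {"tx": 0, "ty": 0, "tz": -4, "ax": 0, "ay": 0, "az": 0, "claw": 6.8}
    - {"tx": 0, "ty": 0, "tz": -2, "ax": 0, "ay": 0, "az": 0, "claw": 6.8}

```text
time_s: 9.7
tcp_pos: [0.5346, -0.1011, 0.1474]
ee_rot: [[0.948, -0.318, 0.01], [-0.318, -0.948, -0.001], [0.009, -0.002, -1.0]]
wrist_force: [0.6, -0.1, 0.2]
gripper_width: 0.779
gripper_force: 0.0
```

```bash
cat >> h.py <<'E'
def dial(pic,S,zt=.070,yaw=-18.8):
    """rectify dial seen by the side camera; S=station xy, gauge x along yaw; print pointer angle, save patch"""
    b=np.deg2rad(yaw);ex=np.array([np.cos(b),np.sin(b)]);ey=np.array([-ex[1],ex[0]])
    p,d=capture("side")
    # output patch: 90x70 mm, 5 px/mm, gauge x right, y up
    W=np.array([[-.045,.035],[.045,.035],[.045,-.035],[-.045,-.035]])
    src=proj("side",np.c_[np.array(S)+W[:,:1]*ex+W[:,1:]*ey,np.full(4,zt)]).astype(np.float32)
    H=cv2.getPerspectiveTransform(src,np.float32([[0,0],[450,0],[450,350],[0,350]]))
    o=cv2.warpPerspective(p,H,(450,350),flags=cv2.INTER_CUBIC)
    h=cv2.cvtColor(o,cv2.COLOR_RGB2HSV);m=((h[...,2]>150)&(h[...,1]<60)).astype(np.uint8);m[:60]=0;m[300:]=0
    m=cv2.morphologyEx(m,cv2.MORPH_CLOSE,np.ones((25,25)));n,l,s,c=cv2.connectedComponentsWithStats(m);i=1+np.argmax(s[1:,4])
    cx,cy=c[i];print("dial centre mm",((cx-225)/5).round(1),((175-cy)/5).round(1),"size mm",s[i,2]/5,s[i,3]/5)
    g=cv2.cvtColor(o,cv2.COLOR_RGB2GRAY).astype(float);a=np.deg2rad(np.arange(0,360,4))
    r=np.arange(25,52)[:,None];v=cv2.remap(g.astype(np.float32),(cx+r*np.cos(a)).astype(np.float32),(cy+r*np.sin(a)).astype(np.float32),1).mean(0)
    k=np.argsort(v)[:4];print("pointer cw deg",np.sort(np.rad2deg(a[k])).round(),v[k].round(),"bg",np.median(v).round(),"reading mm",(np.rad2deg(a[k[0]])/36).round(2))
    cv2.imwrite(pic,o[:,:,::-1])
E
python3 - <<'E'
from h import *
go(.5444,-.0629,.001,-18.8)
dial("pics/d1.png",(.5315,-.1008))
E
```

```text
t 9.7 tcp [ 0.5346 -0.1011  0.1474] yaw -18.54 tilt [ 0.01  -0.001] F [ 0.55 -0.05  0.17] w 67.8
  az 0.0045 tx -0.3 ty -3.93 tz 14.64
dial centre mm 0.4 0.7 size mm 90.0 48.0
pointer cw deg [168. 172. 176. 180.] [198. 199. 201. 203.] bg 242.0 reading mm 4.89
```

View pics/d1.png

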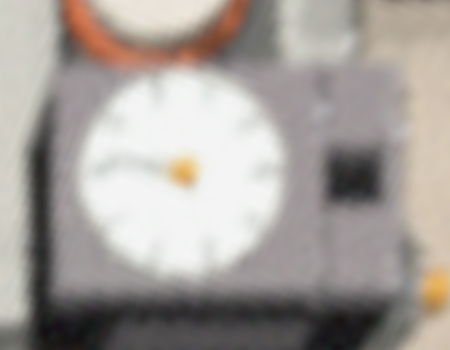

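The rectified dial shows the pointer at (110,160) left of the hub at (182,172), about 188° clockwise, so about 5.2 mm: blank 1 is in the proud range. I'll still check the others in turn. Next comes the regrip.

drive_tool:
  rows:
    - {"tx": 0, "ty": 0, "tz": 4, "ax": 0, "ay": 0, "az": 0, "claw": 6.8}
    - {"tx": 0, "ty": 0, "tz": 4, "ax": 0, "ay": 0, "az": 0, "claw": 6.8}
    - {"tx": 0, "ty": 0, "tz": 3, "ax": 0, "ay": 0, "az": 0, "claw": 6.8}
    - {"tx": 0, "ty": 0, "tz": 2, "ax": 0, "ay": 0, "az": 0, "claw": 6.8}
    - {"tx": 0, "ty": 0, "tz": 1, "ax": 0, "ay": 0, "az": 0, "claw": 6.4}
    - {"tx": 0, "ty": 0, "tz": 0, "ax": 0, "ay": 0, "az": 0, "claw": 4}
    - {"tx": 0, "ty": 0, "tz": 0, "ax": 0, "ay": 0, "az": 0, "claw": 4}
    - {"tx": 0, "ty": 0, "tz": 0, "ax": 0, "ay": 0, "az": 0, "claw": 4}
    - {"tx": 0, "ty": 0, "tz": 0, "ax": 0, "ay": 0, "az": 0, "claw": 4}
    - {"tx": 0, "ty": 0, "tz": 0, "ax": 0, "ay": 0, "az": 0, "claw": 4}

```text
time_s: 10.58
tcp_pos: [0.5332, -0.1009, 0.0028]
ee_rot: [[0.948, -0.319, 0.004], [-0.319, -0.948, -0.0], [0.004, -0.001, -1.0]]
wrist_force: [0.7, -0.1, 4.8]
gripper_width: 0.528
gripper_force: 30.0
```

drive_tool:
  rows:
    - {"tx": 0, "ty": 0, "tz": 0, "ax": 0, "ay": 0, "az": 0, "claw": 4}

```text
time_s: 10.67
tcp_pos: [0.5332, -0.1009, 0.0028]
ee_rot: [[0.948, -0.319, 0.004], [-0.319, -0.948, -0.0], [0.004, -0.001, -1.0]]
wrist_force: [0.1, 0.1, 6.0]
gripper_width: 0.524
gripper_force: 30.0
```

drive_tool:
  rows:
    - {"tx": 0, "ty": 0, "tz": -1, "ax": 0, "ay": 0, "az": 0, "claw": 4}
    - {"tx": 0, "ty": 0, "tz": -1, "ax": 0, "ay": 0, "az": 0, "claw": 4}
    - {"tx": 0, "ty": -1, "tz": 0, "ax": 0, "ay": 0, "az": 0, "claw": 4}
    - {"tx": 0, "ty": -2, "tz": 0, "ax": 0, "ay": 0, "az": 0, "claw": 4}
    - {"tx": 0, "ty": -1, "tz": 0, "ax": 0, "ay": 0, "az": 0, "claw": 4}
    - {"tx": 0, "ty": 0, "tz": 0.7, "ax": 0, "ay": 0, "az": 0, "claw": 4}
    - {"tx": 0, "ty": 0, "tz": 0.6, "ax": 0, "ay": 0, "az": 0, "claw": 4}
    - {"tx": 0, "ty": 0, "tz": 0.3, "ax": 0, "ay": 0, "az": 0, "claw": 4}
    - {"tx": 0, "ty": 0, "tz": 0.1, "ax": 0, "ay": 0, "az": 0, "claw": 4}
    - {"tx": 0, "ty": 0, "tz": 0, "ax": 0, "ay": 0, "az": 0, "claw": 4}

```text
time_s: 11.5
tcp_pos: [0.5436, -0.0633, 0.0034]
ee_rot: [[0.948, -0.32, -0.002], [-0.32, -0.948, -0.0], [-0.002, 0.001, -1.0]]
wrist_force: [-0.6, -0.9, -3.9]
gripper_width: 0.526
gripper_force: 30.0
```

drive_tool:
  rows:
    - {"tx": 0, "ty": 0, "tz": 0, "ax": 0, "ay": 0, "az": 0, "claw": 4}

```text
time_s: 11.58
tcp_pos: [0.5441, -0.0634, 0.0037]
ee_rot: [[0.948, -0.32, -0.001], [-0.32, -0.948, -0.0], [-0.001, 0.0, -1.0]]
wrist_force: [0.2, -0.1, -3.1]
gripper_width: 0.526
gripper_force: 30.0
```

Run:
```python
from h import *
go(.5444,-.0629,.002,-18.8)
```

```text
t 11.58 tcp [ 0.5441 -0.0634  0.0037] yaw -18.64 tilt [-0.001 -0.   ] F [ 0.22 -0.13 -3.14] w 45.7
  az 0.0027 tx 0.01 ty -0.05 tz 0.17
```

Now the last 1 to 2 mm, gently.

drive_tool:
  rows:
    - {"tx": 0, "ty": 0, "tz": 0.08, "ax": 0, "ay": 0, "az": 0, "claw": 4}
    - {"tx": 0, "ty": 0, "tz": 0, "ax": 0, "ay": 0, "az": 0, "claw": 4}

```text
time_s: 11.75
tcp_pos: [0.5445, -0.0632, 0.0031]
ee_rot: [[0.948, -0.32, 0.0], [-0.32, -0.948, -0.0], [0.0, 0.0, -1.0]]
wrist_force: [-0.8, -0.6, -4.0]
gripper_width: 0.523
gripper_force: 30.0
```

drive_tool:
  rows:
    - {"tx": 0, "ty": 0, "tz": 0.08, "ax": 0, "ay": 0, "az": 0, "claw": 4}
    - {"tx": 0, "ty": 0, "tz": 0, "ax": 0, "ay": 0, "az": 0, "claw": 4}

```text
time_s: 11.92
tcp_pos: [0.5445, -0.0631, 0.0029]
ee_rot: [[0.948, -0.319, 0.0], [-0.319, -0.948, -0.0], [0.0, 0.0, -1.0]]
wrist_force: [-3.5, -1.0, 0.2]
gripper_width: 0.524
gripper_force: 30.0
```

drive_tool:
  rows:
    - {"tx": 0, "ty": 0, "tz": 0, "ax": 0, "ay": 0, "az": 0, "claw": 6.8}
    - {"tx": 0, "ty": 0, "tz": 0, "ax": 0, "ay": 0, "az": 0, "claw": 6.8}
    - {"tx": 0, "ty": 0, "tz": 0, "ax": 0, "ay": 0, "az": 0, "claw": 6.8}
    - {"tx": 0, "ty": 0, "tz": -1, "ax": 0, "ay": 0, "az": 0, "claw": 6.8}
    - {"tx": 0, "ty": 0, "tz": -3, "ax": 0, "ay": 0, "az": 0, "claw": 6.8}
    - {"tx": 0, "ty": 0, "tz": -4, "ax": 0, "ay": 0, "az": 0, "claw": 6.8}
    - {"tx": 0, "ty": 0, "tz": -4, "ax": 0, "ay": 0, "az": 0, "claw": 6.8}
    - {"tx": 0, "ty": 0, "tz": -2, "ax": 0, "ay": 0, "az": 0, "claw": 6.8}

```text
time_s: 12.58
tcp_pos: [0.5475, -0.0629, 0.1488]
ee_rot: [[0.948, -0.318, 0.01], [-0.318, -0.948, -0.0], [0.009, -0.003, -1.0]]
wrist_force: [0.2, -0.3, 0.7]
gripper_width: 0.778
gripper_force: 0.0
```

```bash
python3 - <<'E'
s=open("h.py").read()
a=s.index("    h=cv2.cvtColor(o");b=s.index('    g=cv2.cvtColor(o')
s=s[:a]+'''    h=cv2.cvtColor(o,cv2.COLOR_RGB2HSV);m=((h[...,0]>8)&(h[...,0]<30)&(h[...,1]>110)&(h[...,2]>120)).astype(np.uint8);m[:120]=0;m[230:]=0;m[:,:130]=0;m[:,260:]=0
    M=cv2.moments(m,True);cx,cy=M["m10"]/M["m00"],M["m01"]/M["m00"];print("hub mm",round((cx-225)/5,1),round((175-cy)/5,1),M["m00"])
'''+s[b:];open("h.py","w").write(s)
E
python3 - <<'E'
from h import *
dial("pics/d2.png",(.5444,-.0629))
go(.5444,-.0629,.002,-18.8)
E
```

```text
hub mm -9.8 0.4 148.0
pointer cw deg [44. 48. 52. 56.] [215. 216. 218. 219.] bg 244.0 reading mm 1.44
t 12.63 tcp [ 0.5494 -0.0629  0.1516] yaw -18.51 tilt [ 0.016 -0.   ] F [ 0.62 -0.18  2.49] w 67.8
  az 0.005 tx -0.47 ty 0.16 tz 14.96
```

drive_tool:
  rows:
    - {"tx": 0, "ty": 0, "tz": 4, "ax": 0, "ay": 0, "az": 0, "claw": 6.8}
    - {"tx": 0, "ty": 0, "tz": 4, "ax": 0, "ay": 0, "az": 0, "claw": 6.8}
    - {"tx": 0, "ty": 0, "tz": 3.5, "ax": 0, "ay": 0, "az": 0, "claw": 6.8}
    - {"tx": 0, "ty": 0, "tz": 2, "ax": 0, "ay": 0, "az": 0, "claw": 6.8}
    - {"tx": 0, "ty": 0, "tz": 0.6, "ax": 0, "ay": 0, "az": 0, "claw": 6.8}
    - {"tx": 0, "ty": 0, "tz": 0, "ax": 0, "ay": 0, "az": 0, "claw": 5.8}
    - {"tx": 0, "ty": 0, "tz": 0, "ax": 0, "ay": 0, "az": 0, "claw": 5.4}
    - {"tx": 0, "ty": 0, "tz": 0, "ax": 0, "ay": 0, "az": 0, "claw": 4}
    - {"tx": 0, "ty": 0, "tz": 0, "ax": 0, "ay": 0, "az": 0, "claw": 4}
    - {"tx": 0, "ty": 0, "tz": 0, "ax": 0, "ay": 0, "az": 0, "claw": 4}

```text
time_s: 13.47
tcp_pos: [0.5456, -0.0631, 0.0032]
ee_rot: [[0.948, -0.319, 0.003], [-0.319, -0.948, -0.0], [0.003, -0.001, -1.0]]
wrist_force: [-0.9, -1.5, 5.6]
gripper_width: 0.53
gripper_force: 30.0
```

drive_tool:
  rows:
    - {"tx": 0, "ty": 0, "tz": 0, "ax": 0, "ay": 0, "az": 0, "claw": 4}

```text
time_s: 13.55
tcp_pos: [0.5456, -0.0631, 0.0032]
ee_rot: [[0.948, -0.319, 0.003], [-0.319, -0.948, -0.0], [0.003, -0.001, -1.0]]
wrist_force: [-1.7, -1.4, 7.2]
gripper_width: 0.526
gripper_force: 30.0
```

drive_tool:
  rows:
    - {"tx": 0, "ty": 0, "tz": -1, "ax": 0, "ay": 0, "az": 0, "claw": 4}
    - {"tx": 0, "ty": 0, "tz": -1, "ax": 0, "ay": 0, "az": 0, "claw": 4}
    - {"tx": 0, "ty": -1, "tz": 0, "ax": 0, "ay": 0, "az": 0, "claw": 4}
    - {"tx": 0, "ty": -2, "tz": 0, "ax": 0, "ay": 0, "az": 0, "claw": 4}
    - {"tx": 0, "ty": -1, "tz": 0, "ax": 0, "ay": 0, "az": 0, "claw": 4}
    - {"tx": 0, "ty": 0, "tz": 0.7, "ax": 0, "ay": 0, "az": 0, "claw": 4}
    - {"tx": 0, "ty": 0, "tz": 0.6, "ax": 0, "ay": 0, "az": 0, "claw": 4}
    - {"tx": 0, "ty": 0, "tz": 0.3, "ax": 0, "ay": 0, "az": 0, "claw": 4}
    - {"tx": 0, "ty": 0, "tz": 0.1, "ax": 0, "ay": 0, "az": 0, "claw": 4}
    - {"tx": 0, "ty": 0, "tz": 0, "ax": 0, "ay": 0, "az": 0, "claw": 4}

```text
time_s: 14.38
tcp_pos: [0.5564, -0.0254, 0.0038]
ee_rot: [[0.948, -0.32, -0.002], [-0.32, -0.948, -0.0], [-0.002, 0.001, -1.0]]
wrist_force: [-0.5, -0.3, -3.3]
gripper_width: 0.524
gripper_force: 30.0
```

drive_tool:
  rows:
    - {"tx": 0, "ty": 0, "tz": 0.05, "ax": 0, "ay": 0, "az": 0, "claw": 4}
    - {"tx": 0, "ty": 0, "tz": 0, "ax": 0, "ay": 0, "az": 0, "claw": 4}

```text
time_s: 14.55
tcp_pos: [0.557, -0.0254, 0.0037]
ee_rot: [[0.948, -0.32, -0.0], [-0.32, -0.948, -0.0], [-0.0, 0.0, -1.0]]
wrist_force: [-0.3, -0.2, -4.0]
gripper_width: 0.524
gripper_force: 30.0
```

Run:
```python
from h import *
go(.5573,-.025,.002,-18.8)
```

```text
t 14.55 tcp [ 0.557  -0.0254  0.0037] yaw -18.64 tilt [-0. -0.] F [-0.29 -0.17 -4.04] w 45.6
  az 0.0027 tx 0.02 ty -0.05 tz 0.17
```

drive_tool:
  rows:
    - {"tx": 0, "ty": 0, "tz": 0.07, "ax": 0, "ay": 0, "az": 0, "claw": 4}
    - {"tx": 0, "ty": 0, "tz": 0, "ax": 0, "ay": 0, "az": 0, "claw": 4}

```text
time_s: 14.72
tcp_pos: [0.5572, -0.0253, 0.0034]
ee_rot: [[0.948, -0.319, 0.0], [-0.319, -0.948, -0.0], [0.0, 0.0, -1.0]]
wrist_force: [-0.7, -1.0, -2.8]
gripper_width: 0.527
gripper_force: 30.0
```

drive_tool:
  rows:
    - {"tx": 0, "ty": 0, "tz": 0.05, "ax": 0, "ay": 0, "az": 0, "claw": 4}
    - {"tx": 0, "ty": 0, "tz": 0, "ax": 0, "ay": 0, "az": 0, "claw": 4}

```text
time_s: 14.88
tcp_pos: [0.5572, -0.0253, 0.0033]
ee_rot: [[0.948, -0.319, 0.0], [-0.319, -0.948, -0.0], [0.0, 0.0, -1.0]]
wrist_force: [-2.8, -1.6, 2.7]
gripper_width: 0.528
gripper_force: 30.0
```

drive_tool:
  rows:
    - {"tx": 0, "ty": 0, "tz": 0, "ax": 0, "ay": 0, "az": 0, "claw": 6.8}
    - {"tx": 0, "ty": 0, "tz": 0, "ax": 0, "ay": 0, "az": 0, "claw": 6.8}
    - {"tx": 0, "ty": 0, "tz": 0, "ax": 0, "ay": 0, "az": 0, "claw": 6.8}
    - {"tx": 0, "ty": 0, "tz": -1, "ax": 0, "ay": 0, "az": 0, "claw": 6.8}
    - {"tx": 0, "ty": 0, "tz": -3, "ax": 0, "ay": 0, "az": 0, "claw": 6.8}
    - {"tx": 0, "ty": 0, "tz": -4, "ax": 0, "ay": 0, "az": 0, "claw": 6.8}
    - {"tx": 0, "ty": 0, "tz": -4, "ax": 0, "ay": 0, "az": 0, "claw": 6.8}
    - {"tx": 0, "ty": 0, "tz": -2, "ax": 0, "ay": 0, "az": 0, "claw": 6.8}

```text
time_s: 15.55
tcp_pos: [0.5603, -0.0248, 0.149]
ee_rot: [[0.948, -0.318, 0.01], [-0.318, -0.948, 0.0], [0.009, -0.004, -1.0]]
wrist_force: [0.3, 0.3, 0.0]
gripper_width: 0.779
gripper_force: 0.0
```

Run:
```python
from h import *
dial("pics/d3.png",(.5573,-.025))
```

```text
hub mm -10.9 0.5 142.0
pointer cw deg [104. 108. 112. 116.] [223. 223. 224. 226.] bg 243.0 reading mm 3.0
```

drive_tool:
  rows:
    - {"tx": 0, "ty": 0, "tz": 4, "ax": 0, "ay": 0, "az": 0, "claw": 6.8}
    - {"tx": 0, "ty": 0, "tz": 4, "ax": 0, "ay": 0, "az": 0, "claw": 6.8}
    - {"tx": 0, "ty": 0, "tz": 3.5, "ax": 0, "ay": 0, "az": 0, "claw": 6.8}
    - {"tx": 0, "ty": 0, "tz": 2, "ax": 0, "ay": 0, "az": 0, "claw": 6.8}
    - {"tx": 0, "ty": 0, "tz": 0.6, "ax": 0, "ay": 0, "az": 0, "claw": 6.8}
    - {"tx": 0, "ty": 0, "tz": 0, "ax": 0, "ay": 0, "az": 0, "claw": 5.8}
    - {"tx": 0, "ty": 0, "tz": 0, "ax": 0, "ay": 0, "az": 0, "claw": 5.4}
    - {"tx": 0, "ty": 0, "tz": 0, "ax": 0, "ay": 0, "az": 0, "claw": 4}
    - {"tx": 0, "ty": 0, "tz": 0, "ax": 0, "ay": 0, "az": 0, "claw": 4}
    - {"tx": 0, "ty": 0, "tz": 0, "ax": 0, "ay": 0, "az": 0, "claw": 4}

```text
time_s: 16.43
tcp_pos: [0.5583, -0.0252, 0.0036]
ee_rot: [[0.948, -0.319, 0.003], [-0.319, -0.948, -0.0], [0.003, -0.001, -1.0]]
wrist_force: [-0.2, -1.9, 4.9]
gripper_width: 0.524
gripper_force: 30.0
```

drive_tool:
  rows:
    - {"tx": 0, "ty": 0, "tz": 0, "ax": 0, "ay": 0, "az": 0, "claw": 4}

```text
time_s: 16.52
tcp_pos: [0.5584, -0.0252, 0.0036]
ee_rot: [[0.948, -0.319, 0.003], [-0.319, -0.948, -0.0], [0.003, -0.001, -1.0]]
wrist_force: [-0.6, -1.7, 6.6]
gripper_width: 0.527
gripper_force: 30.0
```

drive_tool:
  rows:
    - {"tx": 0, "ty": 0, "tz": -1, "ax": 0, "ay": 0, "az": 0, "claw": 4}
    - {"tx": 0, "ty": 0, "tz": -1, "ax": 0, "ay": 0, "az": 0, "claw": 4}
    - {"tx": 0, "ty": -1, "tz": 0, "ax": 0, "ay": 0, "az": 0, "claw": 4}
    - {"tx": 0, "ty": -2, "tz": 0, "ax": 0, "ay": 0, "az": 0, "claw": 4}
    - {"tx": 0, "ty": -1, "tz": 0, "ax": 0, "ay": 0, "az": 0, "claw": 4}
    - {"tx": 0, "ty": 0, "tz": 0.7, "ax": 0, "ay": 0, "az": 0, "claw": 4}
    - {"tx": 0, "ty": 0, "tz": 0.6, "ax": 0, "ay": 0, "az": 0, "claw": 4}
    - {"tx": 0, "ty": 0, "tz": 0.3, "ax": 0, "ay": 0, "az": 0, "claw": 4}
    - {"tx": 0, "ty": 0, "tz": 0.12, "ax": 0, "ay": 0, "az": 0, "claw": 4}
    - {"tx": 0, "ty": 0, "tz": 0, "ax": 0, "ay": 0, "az": 0, "claw": 4}

```text
time_s: 17.35
tcp_pos: [0.5692, 0.0125, 0.004]
ee_rot: [[0.948, -0.32, -0.002], [-0.32, -0.948, -0.0], [-0.001, 0.001, -1.0]]
wrist_force: [-0.8, -0.9, -3.4]
gripper_width: 0.528
gripper_force: 30.0
```

drive_tool:
  rows:
    - {"tx": 0, "ty": 0, "tz": 0.05, "ax": 0, "ay": 0, "az": 0, "claw": 4}
    - {"tx": 0, "ty": 0, "tz": 0, "ax": 0, "ay": 0, "az": 0, "claw": 4}

```text
time_s: 17.52
tcp_pos: [0.5698, 0.0125, 0.0038]
ee_rot: [[0.948, -0.32, -0.0], [-0.32, -0.948, -0.0], [-0.0, 0.0, -1.0]]
wrist_force: [-1.1, 0.2, -4.1]
gripper_width: 0.522
gripper_force: 30.0
```

drive_tool:
  rows:
    - {"tx": 0, "ty": 0, "tz": 0.05, "ax": 0, "ay": 0, "az": 0, "claw": 4}
    - {"tx": 0, "ty": 0, "tz": 0, "ax": 0, "ay": 0, "az": 0, "claw": 4}

```text
time_s: 17.68
tcp_pos: [0.5699, 0.0125, 0.0037]
ee_rot: [[0.948, -0.319, -0.0], [-0.319, -0.948, -0.0], [0.0, 0.0, -1.0]]
wrist_force: [-0.8, -0.7, -1.3]
gripper_width: 0.528
gripper_force: 30.0
```

Run:
```python
from h import *
go(.5702,.0129,.002,-18.8)
```

```text
t 17.68 tcp [0.5699 0.0125 0.0037] yaw -18.63 tilt [-0. -0.] F [-0.76 -0.74 -1.34] w 45.9
  az 0.003 tx 0.01 ty -0.04 tz 0.17
```

drive_tool:
  rows:
    - {"tx": 0, "ty": 0, "tz": 0.03, "ax": 0, "ay": 0, "az": 0, "claw": 4}
    - {"tx": 0, "ty": 0, "tz": 0, "ax": 0, "ay": 0, "az": 0, "claw": 6.8}
    - {"tx": 0, "ty": 0, "tz": 0, "ax": 0, "ay": 0, "az": 0, "claw": 6.8}
    - {"tx": 0, "ty": 0, "tz": 0, "ax": 0, "ay": 0, "az": 0, "claw": 6.8}
    - {"tx": 0, "ty": 0, "tz": -1, "ax": 0, "ay": 0, "az": 0, "claw": 6.8}
    - {"tx": 0, "ty": 0, "tz": -3, "ax": 0, "ay": 0, "az": 0, "claw": 6.8}
    - {"tx": 0, "ty": 0, "tz": -4, "ax": 0, "ay": 0, "az": 0, "claw": 6.8}
    - {"tx": 0, "ty": 0, "tz": -4, "ax": 0, "ay": 0, "az": 0, "claw": 6.8}
    - {"tx": 0, "ty": 0, "tz": -2, "ax": 0, "ay": 0, "az": 0, "claw": 6.8}

```text
time_s: 18.43
tcp_pos: [0.5731, 0.0133, 0.1498]
ee_rot: [[0.948, -0.318, 0.01], [-0.318, -0.948, 0.001], [0.009, -0.004, -1.0]]
wrist_force: [0.6, 0.7, 0.3]
gripper_width: 0.778
gripper_force: 0.0
```

Run:
```python
from h import *
dial("pics/d4.png",(.5702,.0129))
```

```text
hub mm -12.2 0.4 119.0
pointer cw deg [68. 72. 76. 80.] [218. 219. 220. 224.] bg 243.0 reading mm 2.11
```

drive_tool:
  rows:
    - {"tx": 0, "ty": 0, "tz": 4, "ax": 0, "ay": 0, "az": 0, "claw": 6.8}
    - {"tx": 0, "ty": 0, "tz": 4, "ax": 0, "ay": 0, "az": 0, "claw": 6.8}
    - {"tx": 0, "ty": 0, "tz": 3.5, "ax": 0, "ay": 0, "az": 0, "claw": 6.8}
    - {"tx": 0, "ty": 0, "tz": 2, "ax": 0, "ay": 0, "az": 0, "claw": 6.8}
    - {"tx": 0, "ty": 0, "tz": 0.6, "ax": 0, "ay": 0, "az": 0, "claw": 6.8}
    - {"tx": 0, "ty": 0, "tz": 0, "ax": 0, "ay": 0, "az": 0, "claw": 5.8}
    - {"tx": 0, "ty": 0, "tz": 0, "ax": 0, "ay": 0, "az": 0, "claw": 5.4}
    - {"tx": 0, "ty": 0, "tz": 0, "ax": 0, "ay": 0, "az": 0, "claw": 4}
    - {"tx": 0, "ty": 0, "tz": 0, "ax": 0, "ay": 0, "az": 0, "claw": 4}
    - {"tx": 0, "ty": 0, "tz": 0, "ax": 0, "ay": 0, "az": 0, "claw": 4}

```text
time_s: 19.32
tcp_pos: [0.5711, 0.0127, 0.0041]
ee_rot: [[0.948, -0.319, 0.003], [-0.319, -0.948, -0.0], [0.003, -0.001, -1.0]]
wrist_force: [-0.9, -1.5, 4.3]
gripper_width: 0.528
gripper_force: 30.0
```

drive_tool:
  rows:
    - {"tx": 0, "ty": 0, "tz": 0, "ax": 0, "ay": 0, "az": 0, "claw": 4}

```text
time_s: 19.4
tcp_pos: [0.5711, 0.0127, 0.0041]
ee_rot: [[0.948, -0.319, 0.003], [-0.319, -0.948, -0.0], [0.003, -0.001, -1.0]]
wrist_force: [-1.4, -2.8, 5.7]
gripper_width: 0.525
gripper_force: 30.0
```

drive_tool:
  rows:
    - {"tx": 0, "ty": 0, "tz": -1, "ax": 0, "ay": 0, "az": 0, "claw": 4}
    - {"tx": 0, "ty": 0, "tz": -1, "ax": 0, "ay": 0, "az": 0, "claw": 4}
    - {"tx": 0.1, "ty": -1, "tz": 0, "ax": 0, "ay": 0, "az": 0, "claw": 4}
    - {"tx": 0.1, "ty": -2, "tz": 0, "ax": 0, "ay": 0, "az": 0, "claw": 4}
    - {"tx": 0.1, "ty": -1, "tz": 0, "ax": 0, "ay": 0, "az": 0, "claw": 4}
    - {"tx": 0, "ty": 0, "tz": 0.7, "ax": 0, "ay": 0, "az": 0, "claw": 4}
    - {"tx": 0, "ty": 0, "tz": 0.6, "ax": 0, "ay": 0, "az": 0, "claw": 4}
    - {"tx": 0, "ty": 0, "tz": 0.3, "ax": 0, "ay": 0, "az": 0, "claw": 4}
    - {"tx": 0, "ty": 0, "tz": 0.12, "ax": 0, "ay": 0, "az": 0, "claw": 4}
    - {"tx": 0, "ty": 0, "tz": 0, "ax": 0, "ay": 0, "az": 0, "claw": 4}

```text
time_s: 20.23
tcp_pos: [0.5847, 0.0494, 0.0045]
ee_rot: [[0.948, -0.32, -0.002], [-0.32, -0.948, -0.0], [-0.001, 0.001, -1.0]]
wrist_force: [-0.5, -0.4, -3.1]
gripper_width: 0.526
gripper_force: 30.0
```

drive_tool:
  rows:
    - {"tx": 0, "ty": 0, "tz": 0.05, "ax": 0, "ay": 0, "az": 0, "claw": 4}
    - {"tx": 0, "ty": 0, "tz": 0, "ax": 0, "ay": 0, "az": 0, "claw": 4}

```text
time_s: 20.4
tcp_pos: [0.5854, 0.0494, 0.0043]
ee_rot: [[0.948, -0.32, -0.0], [-0.32, -0.948, -0.0], [-0.0, 0.0, -1.0]]
wrist_force: [-0.1, 0.2, -4.3]
gripper_width: 0.526
gripper_force: 30.0
```

drive_tool:
  rows:
    - {"tx": 0, "ty": 0, "tz": 0.05, "ax": 0, "ay": 0, "az": 0, "claw": 4}
    - {"tx": 0, "ty": 0, "tz": 0, "ax": 0, "ay": 0, "az": 0, "claw": 4}

```text
time_s: 20.57
tcp_pos: [0.5855, 0.0495, 0.0042]
ee_rot: [[0.948, -0.319, -0.0], [-0.319, -0.948, -0.0], [0.0, 0.0, -1.0]]
wrist_force: [-0.6, -1.4, -1.6]
gripper_width: 0.527
gripper_force: 30.0
```

Run:
```python
from h import *
go(.5831,.0508,.002,-18.8)
```

```text
t 20.57 tcp [0.5855 0.0495 0.0042] yaw -18.63 tilt [-0. -0.] F [-0.58 -1.36 -1.57] w 45.9
  az 0.003 tx -0.27 ty -0.04 tz 0.22
```

drive_tool:
  rows:
    - {"tx": 0, "ty": 0, "tz": 0.03, "ax": 0, "ay": 0, "az": 0, "claw": 4}
    - {"tx": 0, "ty": 0, "tz": 0, "ax": 0, "ay": 0, "az": 0, "claw": 6.8}
    - {"tx": 0, "ty": 0, "tz": 0, "ax": 0, "ay": 0, "az": 0, "claw": 6.8}
    - {"tx": 0, "ty": 0, "tz": 0, "ax": 0, "ay": 0, "az": 0, "claw": 6.8}
    - {"tx": 0, "ty": 0, "tz": -1, "ax": 0, "ay": 0, "az": 0, "claw": 6.8}
    - {"tx": 0, "ty": 0, "tz": -3, "ax": 0, "ay": 0, "az": 0, "claw": 6.8}
    - {"tx": 0, "ty": 0, "tz": -4, "ax": 0, "ay": 0, "az": 0, "claw": 6.8}
    - {"tx": 0, "ty": 0, "tz": -4, "ax": 0, "ay": 0, "az": 0, "claw": 6.8}
    - {"tx": 0, "ty": 0, "tz": -2, "ax": 0, "ay": 0, "az": 0, "claw": 6.8}

```text
time_s: 21.32
tcp_pos: [0.5887, 0.0504, 0.1504]
ee_rot: [[0.948, -0.318, 0.01], [-0.318, -0.948, 0.002], [0.009, -0.005, -1.0]]
wrist_force: [-0.1, 0.1, 0.9]
gripper_width: 0.782
gripper_force: 0.0
```

Run:
```python
from h import *
dial("pics/d5.png",(.5831,.0508))
```

```text
hub mm -10.4 0.5 73.0
pointer cw deg [60. 64. 68. 72.] [219. 219. 221. 222.] bg 242.0 reading mm 1.78
```

drive_tool:
  rows:
    - {"tx": 0, "ty": 0, "tz": 4, "ax": 0, "ay": 0, "az": 0, "claw": 6.8}
    - {"tx": 0, "ty": 0, "tz": 4, "ax": 0, "ay": 0, "az": 0, "claw": 6.8}
    - {"tx": 0, "ty": 0, "tz": 3.5, "ax": 0, "ay": 0, "az": 0, "claw": 6.8}
    - {"tx": 0, "ty": 0, "tz": 2, "ax": 0, "ay": 0, "az": 0, "claw": 6.8}
    - {"tx": 0, "ty": 0, "tz": 0.6, "ax": 0, "ay": 0, "az": 0, "claw": 6.8}
    - {"tx": 0, "ty": 0, "tz": 0, "ax": 0, "ay": 0, "az": 0, "claw": 5.8}
    - {"tx": 0, "ty": 0, "tz": 0, "ax": 0, "ay": 0, "az": 0, "claw": 5.4}
    - {"tx": 0, "ty": 0, "tz": 0, "ax": 0, "ay": 0, "az": 0, "claw": 4}
    - {"tx": 0, "ty": 0, "tz": 0, "ax": 0, "ay": 0, "az": 0, "claw": 4}
    - {"tx": 0, "ty": 0, "tz": 0, "ax": 0, "ay": 0, "az": 0, "claw": 4}

```text
time_s: 22.2
tcp_pos: [0.5866, 0.0497, 0.0047]
ee_rot: [[0.948, -0.319, 0.003], [-0.319, -0.948, -0.0], [0.003, -0.001, -1.0]]
wrist_force: [-1.1, -2.3, 4.7]
gripper_width: 0.527
gripper_force: 30.0
```

drive_tool:
  rows:
    - {"tx": 0, "ty": 0, "tz": 0, "ax": 0, "ay": 0, "az": 0, "claw": 4}

```text
time_s: 22.28
tcp_pos: [0.5867, 0.0497, 0.0047]
ee_rot: [[0.948, -0.319, 0.003], [-0.319, -0.948, 0.0], [0.003, -0.001, -1.0]]
wrist_force: [-1.6, -2.5, 6.9]
gripper_width: 0.528
gripper_force: 30.0
```

Readings: 5.2, 1.4, 3.0, 2.1 and 1.8 mm. Blank 1 is the proud one, so I'll carry the gauge back 160 mm.

drive_tool:
  rows:
    - {"tx": 0, "ty": 0, "tz": -1, "ax": 0, "ay": 0, "az": 0, "claw": 4}
    - {"tx": 0, "ty": 0, "tz": -2, "ax": 0, "ay": 0, "az": 0, "claw": 4}
    - {"tx": 0.1, "ty": 1.5, "tz": 0, "ax": 0, "ay": 0, "az": 0, "claw": 4}
    - {"tx": 0, "ty": 2.5, "tz": 0, "ax": 0, "ay": 0, "az": 0, "claw": 4}
    - {"tx": 0, "ty": 3, "tz": 0, "ax": 0, "ay": 0, "az": 0, "claw": 4}
    - {"tx": 0, "ty": 3, "tz": 0, "ax": 0, "ay": 0, "az": 0, "claw": 4}
    - {"tx": 0, "ty": 3, "tz": 0, "ax": 0, "ay": 0, "az": 0, "claw": 4}
    - {"tx": 0, "ty": 2, "tz": 0, "ax": 0, "ay": 0, "az": 0, "claw": 4}
    - {"tx": 0, "ty": 1, "tz": 0, "ax": 0, "ay": 0, "az": 0, "claw": 4}
    - {"tx": 0, "ty": 0, "tz": 1, "ax": 0, "ay": 0, "az": 0, "claw": 4}

```text
time_s: 23.12
tcp_pos: [0.5354, -0.1039, 0.0238]
ee_rot: [[0.947, -0.322, 0.003], [-0.322, -0.947, 0.0], [0.002, -0.001, -1.0]]
wrist_force: [0.9, 0.5, -4.1]
gripper_width: 0.524
gripper_force: 30.0
```

drive_tool:
  rows:
    - {"tx": 0, "ty": 0, "tz": 0.8, "ax": 0, "ay": 0, "az": 0, "claw": 4}
    - {"tx": 0, "ty": 0, "tz": 0.5, "ax": 0, "ay": 0, "az": 0, "claw": 4}
    - {"tx": 0, "ty": 0, "tz": 0.3, "ax": 0, "ay": 0, "az": 0, "claw": 4}
    - {"tx": 0, "ty": 0, "tz": 0.12, "ax": 0, "ay": 0, "az": 0, "claw": 4}
    - {"tx": 0, "ty": 0, "tz": 0, "ax": 0, "ay": 0, "az": 0, "claw": 4}

```text
time_s: 23.53
tcp_pos: [0.5354, -0.1014, 0.0052]
ee_rot: [[0.948, -0.318, -0.001], [-0.318, -0.948, -0.0], [-0.001, 0.0, -1.0]]
wrist_force: [-0.2, 0.6, -4.1]
gripper_width: 0.528
gripper_force: 30.0
```

drive_tool:
  rows:
    - {"tx": 0, "ty": 0, "tz": 0.05, "ax": 0, "ay": 0, "az": 0, "claw": 4}
    - {"tx": 0, "ty": 0, "tz": 0, "ax": 0, "ay": 0, "az": 0, "claw": 4}

```text
time_s: 23.7
tcp_pos: [0.536, -0.1016, 0.005]
ee_rot: [[0.948, -0.319, 0.001], [-0.319, -0.948, 0.0], [0.001, -0.001, -1.0]]
wrist_force: [0.1, 0.7, -3.7]
gripper_width: 0.529
gripper_force: 30.0
```

drive_tool:
  rows:
    - {"tx": 0, "ty": 0, "tz": 0.05, "ax": 0, "ay": 0, "az": 0, "claw": 4}
    - {"tx": 0, "ty": 0, "tz": 0, "ax": 0, "ay": 0, "az": 0, "claw": 4}

```text
time_s: 23.87
tcp_pos: [0.536, -0.1018, 0.0048]
ee_rot: [[0.948, -0.319, 0.001], [-0.319, -0.948, 0.0], [0.001, -0.001, -1.0]]
wrist_force: [0.3, 2.1, -2.3]
gripper_width: 0.527
gripper_force: 30.0
```

Run:
```python
from h import *
go(.5315,-.1008,.004,-18.8)
```

```text
t 23.87 tcp [ 0.536  -0.1018  0.0048] yaw -18.59 tilt [0.001 0.   ] F [ 0.28  2.1  -2.28] w 45.9
  az 0.0037 tx -0.46 ty 0.05 tz 0.08
```

drive_tool:
  rows:
    - {"tx": 0, "ty": 0, "tz": 0.04, "ax": 0, "ay": 0, "az": 0, "claw": 4}
    - {"tx": 0, "ty": 0, "tz": 0, "ax": 0, "ay": 0, "az": 0, "claw": 4}
    - {"tx": 0, "ty": 0, "tz": 0, "ax": 0, "ay": 0, "az": 0, "claw": 6.8}
    - {"tx": 0, "ty": 0, "tz": 0, "ax": 0, "ay": 0, "az": 0, "claw": 6.8}
    - {"tx": 0, "ty": 0, "tz": 0, "ax": 0, "ay": 0, "az": 0, "claw": 6.8}
    - {"tx": 0, "ty": 0, "tz": -1, "ax": 0, "ay": 0, "az": 0, "claw": 6.8}
    - {"tx": 0, "ty": 0, "tz": -3, "ax": 0, "ay": 0, "az": 0, "claw": 6.8}
    - {"tx": 0, "ty": 0, "tz": -4, "ax": 0, "ay": 0, "az": 0, "claw": 6.8}
    - {"tx": 0, "ty": 0, "tz": -4, "ax": 0, "ay": 0, "az": 0, "claw": 6.8}
    - {"tx": 0, "ty": 0, "tz": -2, "ax": 0, "ay": 0, "az": 0, "claw": 6.8}

```text
time_s: 24.7
tcp_pos: [0.5383, -0.1026, 0.1503]
ee_rot: [[0.948, -0.318, 0.009], [-0.318, -0.948, -0.001], [0.009, -0.002, -1.0]]
wrist_force: [0.2, 0.9, 0.0]
gripper_width: 0.776
gripper_force: 0.0
```

Run:
```python
from h import *
dial("pics/d6.png",(.5315,-.1008))
p,d=capture("side");np.savez("s6.npz",p=p,d=d)
o=cv2.imread("pics/d6.png");g=cv2.cvtColor(o,cv2.COLOR_BGR2GRAY)
m=(g<70).astype(np.uint8);m[:,:300]=0;m[:100]=0;m[240:]=0;m[:,400:]=0
n,l,s,c=cv2.connectedComponentsWithStats(m);i=1+np.argmax(s[1:,4]);print("btn mm",(c[i]-[225,175])/5*[1,-1],s[i])
C=cloud("side",d);u,v=proj("side",np.array([.5315+.0,-.1008,.07]))[0].astype(int)
P=C[v-40:v+40,u-40:u+40].reshape(-1,3);P=P[(P[:,2]>.062)&(P[:,2]<.078)];print("top z",np.median(P[:,2]),cv2.minAreaRect((P[:,:2]*1000).astype(np.float32)))
go(.4873,.3817,.11,-18.8)
```

```text
hub mm -9.7 1.0 184.0
pointer cw deg [184. 188. 192. 196.] [216. 216. 219. 220.] bg 243.0 reading mm 5.33
btn mm [24.24549304 -0.72800968] [ 323  159   47   41 1653]
top z 0.07106276747823845 ((530.2651977539062, -100.4300537109375), (48.400943756103516, 69.9793930053711), 71.77474212646484)
t 24.8 tcp [ 0.539  -0.1023  0.1501] yaw -18.57 tilt [ 0.012 -0.   ] F [ 0.84  0.28 -0.37] w 68.0
  az 0.0039 tx -20.49 ty -44.15 tz 4.01
```

drive_tool:
  rows:
    - {"tx": -1.6, "ty": -3.4, "tz": 0, "ax": 0, "ay": 0, "az": 0, "claw": 4}
    - {"tx": -1.6, "ty": -3.4, "tz": 0, "ax": 0, "ay": 0, "az": 0, "claw": 4}
    - {"tx": -1.6, "ty": -3.4, "tz": 0, "ax": 0, "ay": 0, "az": 0, "claw": 4}
    - {"tx": -1.6, "ty": -3.4, "tz": 0, "ax": 0, "ay": 0, "az": 0, "claw": 4}
    - {"tx": -1.6, "ty": -3.4, "tz": 0, "ax": 0, "ay": 0, "az": 0, "claw": 4}
    - {"tx": -1.6, "ty": -3.4, "tz": 0, "ax": 0, "ay": 0, "az": 0, "claw": 4}
    - {"tx": -1.6, "ty": -3.4, "tz": 0, "ax": 0, "ay": 0, "az": 0, "claw": 4}
    - {"tx": -1.6, "ty": -3.4, "tz": 0, "ax": 0, "ay": 0, "az": 0, "claw": 4}
    - {"tx": -1.6, "ty": -3.4, "tz": 0, "ax": 0, "ay": 0, "az": 0, "claw": 4}
    - {"tx": -1.6, "ty": -3.4, "tz": 0, "ax": 0, "ay": 0, "az": 0, "claw": 4}

```text
time_s: 25.63
tcp_pos: [0.4914, 0.2726, 0.1437]
ee_rot: [[0.948, -0.319, -0.001], [-0.319, -0.948, -0.001], [-0.0, 0.001, -1.0]]
wrist_force: [0.9, -0.2, -0.0]
gripper_width: 0.463
gripper_force: 0.0
```

drive_tool:
  rows:
    - {"tx": -1.6, "ty": -3.4, "tz": 0, "ax": 0, "ay": 0, "az": 0, "claw": 4}
    - {"tx": -1.6, "ty": -3.4, "tz": 0, "ax": 0, "ay": 0, "az": 0, "claw": 4}
    - {"tx": -1.1, "ty": -3.3, "tz": 1, "ax": 0, "ay": 0, "az": 0, "claw": 4}
    - {"tx": 0, "ty": 0, "tz": 1, "ax": 0, "ay": 0, "az": 0, "claw": 4}
    - {"tx": 0, "ty": 0, "tz": 0, "ax": 0, "ay": 0, "az": 0, "claw": 4}
    - {"tx": 0, "ty": 0, "tz": 0, "ax": 0, "ay": 0, "az": 0, "claw": 4}
    - {"tx": 0, "ty": 0, "tz": 0, "ax": 0, "ay": 0, "az": 0, "claw": 4}

```text
time_s: 26.22
tcp_pos: [0.484, 0.3794, 0.1242]
ee_rot: [[0.947, -0.32, -0.0], [-0.32, -0.947, -0.001], [0.0, 0.001, -1.0]]
wrist_force: [-0.2, 1.5, 0.4]
gripper_width: 0.457
gripper_force: 0.0
```

Run:
```python
from h import *
go(.4873,.3817,.032,-18.8)
m=[]
for n,(x,y,w,h) in(("side",(140,110,120,120)),("top",(110,210,120,120))):
    p,d=capture(n);m.append(cv2.resize(p[y:y+h,x:x+w],(400,400),interpolation=cv2.INTER_CUBIC))
cv2.imwrite("pics/s1.png",np.hstack(m)[:,:,::-1])
```

```text
t 26.22 tcp [0.484  0.3794 0.1242] yaw -18.66 tilt [-0.    -0.001] F [-0.2   1.51  0.43] w 39.8
  az 0.0024 tx 0.24 ty -0.32 tz 9.22
```

View pics/s1.png

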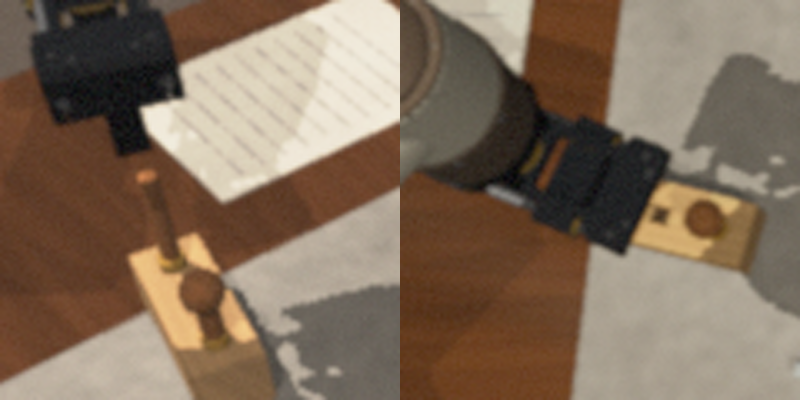

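In the left half the fingers at (130,150) hang just above the stylus top at (147,175). In the right half the empty hole is at (660,215) and the graver at (705,218). Descending with the small corrections.

drive_tool:
  rows:
    - {"tx": 0.2, "ty": -0.3, "tz": 0, "ax": 0, "ay": 0, "az": 0, "claw": 4}
    - {"tx": 0, "ty": 0, "tz": 2.5, "ax": 0, "ay": 0, "az": 0, "claw": 4}
    - {"tx": 0, "ty": 0, "tz": 2.5, "ax": 0, "ay": 0, "az": 0, "claw": 4}
    - {"tx": 0, "ty": 0, "tz": 2.2, "ax": 0, "ay": 0, "az": 0, "claw": 4}
    - {"tx": 0, "ty": 0, "tz": 1.5, "ax": 0, "ay": 0, "az": 0, "claw": 4}
    - {"tx": 0, "ty": 0, "tz": 0.5, "ax": 0, "ay": 0, "az": 0, "claw": 4}
    - {"tx": 0, "ty": 0, "tz": 0, "ax": 0, "ay": 0, "az": 0, "claw": 4}
    - {"tx": 0, "ty": 0, "tz": 0, "ax": 0, "ay": 0, "az": 0, "claw": 4}
    - {"tx": 0, "ty": 0, "tz": 0, "ax": 0, "ay": 0, "az": 0, "claw": 4}
    - {"tx": 0, "ty": 0, "tz": 0, "ax": 0, "ay": 0, "az": 0, "claw": 4}

```text
time_s: 27.15
tcp_pos: [0.4875, 0.3837, 0.0337]
ee_rot: [[0.948, -0.319, 0.002], [-0.319, -0.948, 0.002], [0.001, -0.003, -1.0]]
wrist_force: [-0.0, 0.5, 0.2]
gripper_width: 0.457
gripper_force: 0.0
```

drive_tool:
  rows:
    - {"tx": 0, "ty": 0, "tz": 0, "ax": 0, "ay": 0, "az": 0, "claw": 2.5}
    - {"tx": 0, "ty": 0, "tz": 0, "ax": 0, "ay": 0, "az": 0, "claw": 2}
    - {"tx": 0, "ty": 0, "tz": 0, "ax": 0, "ay": 0, "az": 0, "claw": 1.7}
    - {"tx": 0, "ty": 0, "tz": 0, "ax": 0, "ay": 0, "az": 0, "claw": 1.5}
    - {"tx": 0, "ty": 0, "tz": 0, "ax": 0, "ay": 0, "az": 0, "claw": 1}
    - {"tx": 0, "ty": 0, "tz": 0, "ax": 0, "ay": 0, "az": 0, "claw": 1}
    - {"tx": 0, "ty": 0, "tz": 0, "ax": 0, "ay": 0, "az": 0, "claw": 1}

```text
time_s: 27.73
tcp_pos: [0.4866, 0.3828, 0.0321]
ee_rot: [[0.948, -0.319, -0.0], [-0.319, -0.948, -0.0], [-0.0, 0.0, -1.0]]
wrist_force: [-0.4, -0.4, 0.7]
gripper_width: 0.153
gripper_force: 30.0
```

drive_tool:
  rows:
    - {"tx": 0, "ty": 0, "tz": -1, "ax": 0, "ay": 0, "az": 0, "claw": 1}
    - {"tx": 0, "ty": 0, "tz": -2, "ax": 0, "ay": 0, "az": 0, "claw": 1}
    - {"tx": 0, "ty": 0, "tz": -3, "ax": 0, "ay": 0, "az": 0, "claw": 1}
    - {"tx": 0, "ty": 0, "tz": -3, "ax": 0, "ay": 0, "az": 0, "claw": 1}
    - {"tx": 0, "ty": 0, "tz": -3, "ax": 0, "ay": 0, "az": 0, "claw": 1}
    - {"tx": 0, "ty": 0, "tz": 0, "ax": 0, "ay": 0, "az": 0, "claw": 1}
    - {"tx": 0, "ty": 0, "tz": 0, "ax": 0, "ay": 0, "az": 0, "claw": 1}

```text
time_s: 28.32
tcp_pos: [0.4874, 0.384, 0.155]
ee_rot: [[0.948, -0.319, 0.003], [-0.319, -0.948, 0.004], [0.002, -0.005, -1.0]]
wrist_force: [-0.4, -0.6, -1.5]
gripper_width: 0.152
gripper_force: 30.0
```

Run:
```python
from h import *
go(.5556,-.1078,.15,-18.8)
```

```text
t 28.32 tcp [0.4874 0.384  0.155 ] yaw -18.61 tilt [0.003 0.004] F [-0.45 -0.64 -1.53] w 13.3
  az 0.0034 tx 22.3 ty 44.36 tz 0.5
```

drive_tool:
  rows:
    - {"tx": 1.7, "ty": 3.4, "tz": 0, "ax": 0, "ay": 0, "az": 0, "claw": 1}
    - {"tx": 1.7, "ty": 3.4, "tz": 0, "ax": 0, "ay": 0, "az": 0, "claw": 1}
    - {"tx": 1.7, "ty": 3.4, "tz": 0, "ax": 0, "ay": 0, "az": 0, "claw": 1}
    - {"tx": 1.7, "ty": 3.4, "tz": 0, "ax": 0, "ay": 0, "az": 0, "claw": 1}
    - {"tx": 1.7, "ty": 3.4, "tz": 0, "ax": 0, "ay": 0, "az": 0, "claw": 1}
    - {"tx": 1.7, "ty": 3.4, "tz": 0, "ax": 0, "ay": 0, "az": 0, "claw": 1}
    - {"tx": 1.7, "ty": 3.4, "tz": 0, "ax": 0, "ay": 0, "az": 0, "claw": 1}
    - {"tx": 1.7, "ty": 3.4, "tz": 0, "ax": 0, "ay": 0, "az": 0, "claw": 1}
    - {"tx": 1.7, "ty": 3.4, "tz": 0, "ax": 0, "ay": 0, "az": 0, "claw": 1}
    - {"tx": 1.7, "ty": 3.4, "tz": 0, "ax": 0, "ay": 0, "az": 0, "claw": 1}

```text
time_s: 29.15
tcp_pos: [0.5381, 0.0045, 0.151]
ee_rot: [[0.948, -0.319, -0.003], [-0.319, -0.948, -0.0], [-0.002, 0.001, -1.0]]
wrist_force: [0.6, 0.6, -0.7]
gripper_width: 0.15
gripper_force: 30.0
```

drive_tool:
  rows:
    - {"tx": 1.7, "ty": 3.4, "tz": 0, "ax": 0, "ay": 0, "az": 0, "claw": 1}
    - {"tx": 1.7, "ty": 3.4, "tz": 1, "ax": 0, "ay": 0, "az": 0, "claw": 1}
    - {"tx": 1.5, "ty": 2.9, "tz": 2, "ax": 0, "ay": 0, "az": 0, "claw": 1}
    - {"tx": 0.3, "ty": 0.5, "tz": 1, "ax": 0, "ay": 0, "az": 0, "claw": 1}
    - {"tx": 0, "ty": 0, "tz": 0, "ax": 0, "ay": 0, "az": 0, "claw": 1}
    - {"tx": 0, "ty": 0, "tz": 0, "ax": 0, "ay": 0, "az": 0, "claw": 1}
    - {"tx": 0, "ty": 0, "tz": 0, "ax": 0, "ay": 0, "az": 0, "claw": 1}
    - {"tx": 0, "ty": 0, "tz": 0, "ax": 0, "ay": 0, "az": 0, "claw": 1}
    - {"tx": 0, "ty": 0, "tz": 0, "ax": 0, "ay": 0, "az": 0, "claw": 1}

```text
time_s: 29.9
tcp_pos: [0.5566, -0.1056, 0.113]
ee_rot: [[0.948, -0.317, 0.002], [-0.317, -0.948, 0.0], [0.002, -0.001, -1.0]]
wrist_force: [0.3, -0.0, -0.8]
gripper_width: 0.152
gripper_force: 30.0
```

Run:
```python
from h import *
go(.5556,-.1078,.15,-18.8)
t=sense()["tcp_pos"]; tip=t-[0,0,.0211]; B=np.array([.5556,-.1078,.067])
p,d=capture("side");np.savez("s7.npz",p=p,d=d)
a=proj("side",tip)[0];b=proj("side",B)[0];print("tip px",a,"btn px",b)
x,y=int(a[0])-40,int(a[1])-45
o=cv2.resize(p[y:y+75,x:x+100],(800,600),interpolation=cv2.INTER_CUBIC)
for q,c in((a,(0,255,0)),(b,(255,0,255))): cv2.drawMarker(o,tuple(((q-[x,y]+.5)*8).astype(int).tolist()),c,0,14,1)
cv2.imwrite("pics/s2.png",o[:,:,::-1])
```

```text
t 29.9 tcp [ 0.5566 -0.1056  0.113 ] yaw -18.49 tilt [0.002 0.   ] F [ 0.35 -0.04 -0.84] w 13.2
  az 0.0053 tx -0.02 ty 0.24 tz -3.7
tip px [355.17091477 292.19117298] btn px [354.96255456 301.40125518]
```

View pics/s2.png

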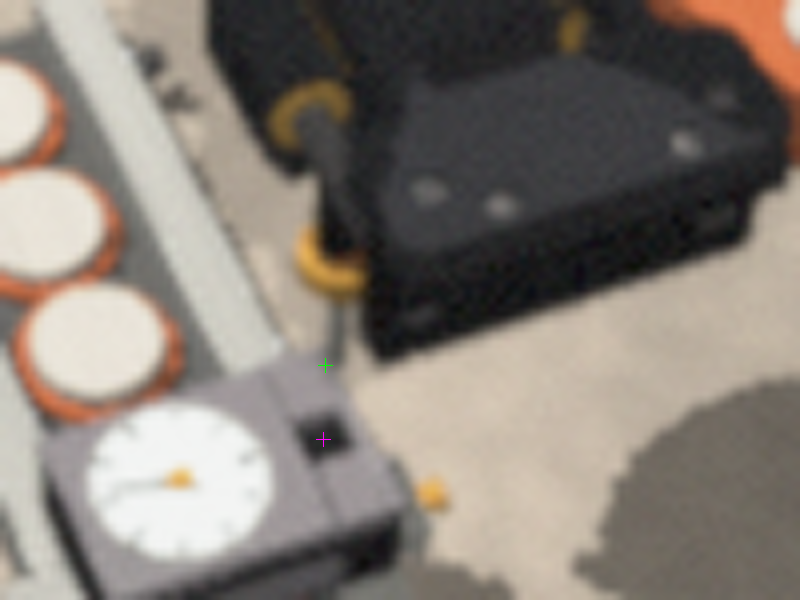

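The picture shows the pin coming down to about (336,360), roughly 1 px right of the green prediction at (326,365). The well is centred at (325,435), near the magenta mark. I'll measure both numerically.

Run:
```python
from h import *
p=np.load("s7.npz")["p"];g=cv2.cvtColor(p,cv2.COLOR_RGB2GRAY)
x0=315; y0=247
print("cols",list(range(350,364)))
for v in range(282,308): print(v,g[v,350:364])
```

```text
cols [350, 351, 352, 353, 354, 355, 356, 357, 358, 359, 360, 361, 362, 363]
282 [176 169 148 126 120 125 128 129 125 106  68  24  23  22]
283 [175 174 167 149 129 112  95  93  89  80  47  33  21  23]
284 [175 174 173 167 154 135 103  86  92  79  48  23  17  18]
285 [173 173 172 170 168 150 113  91 105  96  55  26  23  23]
286 [174 172 174 170 167 153 118  98 115 106  54  30  25  22]
287 [170 183 177 169 168 149 116  94 115 105  55  28  14  22]
288 [168 189 187 174 168 145 113  93 113 109  67  34  29  26]
289 [176 177 182 171 165 143 109  94 127 123  83  43  25  29]
290 [174 161 171 164 153 128 101  97 136 151 118  69  28  28]
291 [163 156 157 151 139 122  97  98 141 166 150 107  50  42]
292 [159 156 152 149 143 127 107 113 151 170 168 138 105 103]
293 [154 155 154 152 151 138 126 139 163 172 173 165 153 161]
294 [156 154 155 155 152 144 137 147 164 175 183 187 188 194]
295 [151 154 152 153 153 151 146 148 162 183 194 201 199 202]
296 [146 152 154 155 156 155 153 153 160 188 200 202 202 202]
297 [144 153 153 153 152 150 143 148 163 184 200 201 201 204]
298 [145 145 148 135 131 117 113 127 152 173 193 200 201 200]
299 [141 125 115 101  94  83  72  97 137 164 176 193 199 200]
300 [149 124  83  73  65  55  48  69 116 151 167 186 198 200]
301 [154 129  82  51  46  49  41  52  93 139 160 169 185 199]
302 [154 144 106  52  42  43  40  47  78 124 153 160 179 194]
303 [157 154 126  72  46  59  70  87 111 140 158 165 163 173]
304 [154 155 147 110  80 105 126 133 142 152 159 162 161 151]
305 [154 153 156 134 122 137 151 153 154 155 154 161 162 138]
306 [155 153 155 152 140 138 153 154 152 153 156 156 154 144]
307 [155 152 154 155 140 139 153 153 154 154 154 152 153 151]
```

drive_tool:
  rows:
    - {"tx": -0.33, "ty": 0.2, "tz": 0.5, "ax": 0, "ay": 0, "az": 0, "claw": 1}
    - {"tx": 0, "ty": 0, "tz": 0.7, "ax": 0, "ay": 0, "az": 0, "claw": 1}
    - {"tx": 0, "ty": 0, "tz": 0.3, "ax": 0, "ay": 0, "az": 0, "claw": 1}
    - {"tx": 0, "ty": 0, "tz": 0, "ax": 0, "ay": 0, "az": 0, "claw": 1}
    - {"tx": 0, "ty": 0, "tz": 0, "ax": 0, "ay": 0, "az": 0, "claw": 1}
    - {"tx": 0, "ty": 0, "tz": 0, "ax": 0, "ay": 0, "az": 0, "claw": 1}

```text
time_s: 30.45
tcp_pos: [0.5524, -0.1077, 0.097]
ee_rot: [[0.948, -0.319, 0.0], [-0.319, -0.948, -0.0], [0.0, 0.0, -1.0]]
wrist_force: [0.1, -0.4, -0.7]
gripper_width: 0.155
gripper_force: 30.0
```

Run:
```python
from h import *
go(.5556,-.1078,.0881,-18.8)
t=sense()["tcp_pos"];print("pred tip",proj("side",t-[0,0,.0211]))
p,d=capture("side");g=cv2.cvtColor(p,cv2.COLOR_RGB2GRAY)
print("cols",list(range(348,364)))
for v in range(288,308): print(v,g[v,348:364])
```

```text
t 30.45 tcp [ 0.5524 -0.1077  0.097 ] yaw -18.61 tilt [ 0. -0.] F [ 0.12 -0.37 -0.71] w 13.5
  az 0.0034 tx 0.3 ty -0.1 tz 0.89
pred tip [[353.84769393 299.46627122]]
cols [348, 349, 350, 351, 352, 353, 354, 355, 356, 357, 358, 359, 360, 361, 362, 363]
288 [184 146 126 147 167 171 150 137 136 110  70  33  24  27  36  35]
289 [190 179 148 121 135 154 151 150 152 130  88  33  25  19  35  37]
290 [194 186 151 111 114 122 119 120 122 111  78  31  26  23  27  32]
291 [190 181 151 131 124 114 102  90  86  84  63  26  19  22  28  32]
292 [170 164 161 149 141 131 107  89  84  86  66  29  21  18  20  17]
293 [149 153 154 153 150 140 122  96  89 102  87  36  21  24  23  21]
294 [144 149 153 153 154 143 121  99  92 100  80  34  22  21  21  25]
295 [145 144 152 154 149 142 120  99  91  87  64  31  16  30  33  36]
296 [150 143 147 153 153 147 121  97  90  82  56  26  15  19  34  36]
297 [155 146 143 154 151 144 117  93  85  81  66  38  28  12  34  22]
298 [154 150 144 143 147 129 109  89  80  86  77  39  31  29  27  29]
299 [152 154 140 123 116 103  91  85  72  75  75  54  26  28  20  36]
300 [154 155 149 122  84  68  66  69  59  57  87  77  42  40  55  88]
301 [156 153 155 127  80  51  47  45  37  46  80  95  80  82 130 159]
302 [164 156 153 145 104  56  41  37  45  47  67  93  96 110 162 185]
303 [175 157 152 154 125  72  46  52  74  81 101 107  97 111 146 169]
304 [195 162 154 154 145 109  81 105 127 126 138 138 117 105 117 138]
305 [210 169 153 154 154 136 123 139 150 150 154 150 140 138 138 124]
306 [216 170 156 155 154 152 140 141 152 153 154 153 154 154 151 127]
307 [219 173 154 154 153 155 142 136 152 156 154 154 152 153 148 128]
```

drive_tool:
  rows:
    - {"tx": -0.15, "ty": -0.05, "tz": 0, "ax": 0, "ay": 0, "az": 0, "claw": 1}
    - {"tx": 0, "ty": 0, "tz": 0.3, "ax": 0, "ay": 0, "az": 0, "claw": 1}
    - {"tx": 0, "ty": 0, "tz": 0.2, "ax": 0, "ay": 0, "az": 0, "claw": 1}
    - {"tx": 0, "ty": 0, "tz": 0, "ax": 0, "ay": 0, "az": 0, "claw": 1}
    - {"tx": 0, "ty": 0, "tz": 0, "ax": 0, "ay": 0, "az": 0, "claw": 1}

```text
time_s: 30.92
tcp_pos: [0.5508, -0.1067, 0.0918]
ee_rot: [[0.948, -0.319, -0.001], [-0.319, -0.948, -0.0], [-0.0, 0.0, -1.0]]
wrist_force: [0.1, -0.3, -0.1]
gripper_width: 0.155
gripper_force: 30.0
```

drive_tool:
  rows:
    - {"tx": 0, "ty": 0, "tz": 0.1, "ax": 0, "ay": 0, "az": 0, "claw": 1}
    - {"tx": 0, "ty": 0, "tz": 0.1, "ax": 0, "ay": 0, "az": 0, "claw": 1}
    - {"tx": 0, "ty": 0, "tz": 0, "ax": 0, "ay": 0, "az": 0, "claw": 1}

```text
time_s: 31.17
tcp_pos: [0.5509, -0.1067, 0.0898]
ee_rot: [[0.948, -0.319, -0.0], [-0.319, -0.948, 0.0], [-0.0, 0.0, -1.0]]
wrist_force: [-0.1, -0.5, -1.3]
gripper_width: 0.148
gripper_force: 30.0
```

Run:
```python
from h import *
go(.5556,-.1078,.0881,-18.8)
p,d=capture("side");g=cv2.cvtColor(p,cv2.COLOR_RGB2GRAY);np.savez("s8.npz",p=p)
print("cols",list(range(348,364)))
for v in range(294,308): print(v,g[v,348:364])
```

```text
t 31.17 tcp [ 0.5509 -0.1067  0.0898] yaw -18.61 tilt [-0.  0.] F [-0.07 -0.54 -1.31] w 12.9
  az 0.0032 tx 0.48 ty -0.05 tz 0.17
cols [348, 349, 350, 351, 352, 353, 354, 355, 356, 357, 358, 359, 360, 361, 362, 363]
294 [142 144 145 132 122 102  84  85  70  43  26  18  31  35  35  36]
295 [143 144 152 147 135 106  88  89  74  40  26  11  29  17  30  33]
296 [152 141 144 151 139 110  92  84  74  39  10  20  23  25  14  22]
297 [153 145 143 149 138 112  92  89  75  33  21  18  24  24  24  19]
298 [155 149 144 143 135 108  93  87  65  36  25  19  24  31  34  42]
299 [154 155 141 123 110  93  90  71  50  30  24  12  21  29  37  41]
300 [156 154 149 123  89  87  82  70  49  32  30  19  16  27  31  33]
301 [156 155 151 128  93  84  85  65  43  40  32  23  21  21  30  31]
302 [165 152 154 143 112  80  72  55  37  30  30  25  22  28  43  53]
303 [174 155 154 154 125  75  50  51  63  63  44  36  37  39  70 107]
304 [194 162 154 153 144 110  76 103 123 121 107  77  69  73  93 119]
305 [211 168 152 157 154 135 117 139 149 150 141 114  85  92  99 104]
306 [217 170 157 153 155 151 138 142 151 154 150 138 111  91  93  91]
307 [219 174 153 154 153 156 138 139 150 152 152 149 125  93  92  90]
```

drive_tool:
  rows:
    - {"tx": 0.05, "ty": 0, "tz": 0.1, "ax": 0, "ay": 0, "az": 0, "claw": 1}
    - {"tx": 0, "ty": 0, "tz": 0.1, "ax": 0, "ay": 0, "az": 0, "claw": 1}
    - {"tx": 0, "ty": 0, "tz": 0, "ax": 0, "ay": 0, "az": 0, "claw": 1}

```text
time_s: 31.47
tcp_pos: [0.5516, -0.1069, 0.0881]
ee_rot: [[0.948, -0.319, 0.0], [-0.319, -0.948, -0.0], [0.0, -0.0, -1.0]]
wrist_force: [0.5, 0.3, -1.1]
gripper_width: 0.151
gripper_force: 30.0
```

drive_tool:
  rows:
    - {"tx": 0, "ty": 0, "tz": 0.1, "ax": 0, "ay": 0, "az": 0, "claw": 1}
    - {"tx": 0, "ty": 0, "tz": 0, "ax": 0, "ay": 0, "az": 0, "claw": 1}

```text
time_s: 31.63
tcp_pos: [0.5517, -0.1069, 0.0873]
ee_rot: [[0.948, -0.319, 0.001], [-0.319, -0.948, -0.0], [0.001, -0.0, -1.0]]
wrist_force: [0.2, 0.6, 0.9]
gripper_width: 0.157
gripper_force: 30.0
```

drive_tool:
  rows:
    - {"tx": 0, "ty": 0, "tz": 0.1, "ax": 0, "ay": 0, "az": 0, "claw": 1}
    - {"tx": 0, "ty": 0, "tz": 0, "ax": 0, "ay": 0, "az": 0, "claw": 1}

```text
time_s: 31.8
tcp_pos: [0.5517, -0.1069, 0.0863]
ee_rot: [[0.948, -0.319, 0.001], [-0.319, -0.948, -0.0], [0.001, -0.0, -1.0]]
wrist_force: [0.8, -0.5, 2.0]
gripper_width: 0.152
gripper_force: 30.0
```

Force and travel match the button's spring (about 2.6 N net at 1.3 mm). Pressing on to the stop.

drive_tool:
  rows:
    - {"tx": 0, "ty": 0, "tz": 0.1, "ax": 0, "ay": 0, "az": 0, "claw": 1}
    - {"tx": 0, "ty": 0, "tz": 0, "ax": 0, "ay": 0, "az": 0, "claw": 1}

```text
time_s: 31.97
tcp_pos: [0.5517, -0.1069, 0.0854]
ee_rot: [[0.948, -0.319, 0.001], [-0.319, -0.948, -0.0], [0.001, -0.0, -1.0]]
wrist_force: [0.5, 0.0, 3.3]
gripper_width: 0.161
gripper_force: 30.0
```

drive_tool:
  rows:
    - {"tx": 0, "ty": 0, "tz": 0.08, "ax": 0, "ay": 0, "az": 0, "claw": 1}
    - {"tx": 0, "ty": 0, "tz": 0, "ax": 0, "ay": 0, "az": 0, "claw": 1}

```text
time_s: 32.13
tcp_pos: [0.5519, -0.107, 0.0852]
ee_rot: [[0.948, -0.319, 0.001], [-0.319, -0.948, -0.0], [0.001, 0.0, -1.0]]
wrist_force: [-1.0, 0.5, 6.1]
gripper_width: 0.155
gripper_force: 30.0
```

drive_tool:
  rows:
    - {"tx": 0, "ty": 0, "tz": 0.05, "ax": 0, "ay": 0, "az": 0, "claw": 1}
    - {"tx": 0, "ty": 0, "tz": 0, "ax": 0, "ay": 0, "az": 0, "claw": 1}

```text
time_s: 32.3
tcp_pos: [0.5519, -0.107, 0.0851]
ee_rot: [[0.948, -0.319, 0.001], [-0.319, -0.948, -0.001], [0.001, 0.0, -1.0]]
wrist_force: [-1.4, 0.8, 8.4]
gripper_width: 0.149
gripper_force: 30.0
```

The button is bottomed: force climbs to 9 N net with no more travel. Retracting and carrying the stylus back.

drive_tool:
  rows:
    - {"tx": 0, "ty": 0, "tz": 0, "ax": 0, "ay": 0, "az": 0, "claw": 1}
    - {"tx": 0, "ty": 0, "tz": -0.5, "ax": 0, "ay": 0, "az": 0, "claw": 1}
    - {"tx": 0, "ty": 0, "tz": -1, "ax": 0, "ay": 0, "az": 0, "claw": 1}
    - {"tx": 0, "ty": 0, "tz": -2, "ax": 0, "ay": 0, "az": 0, "claw": 1}
    - {"tx": 0, "ty": 0, "tz": -2, "ax": 0, "ay": 0, "az": 0, "claw": 1}
    - {"tx": 0, "ty": 0, "tz": -1.7, "ax": 0, "ay": 0, "az": 0, "claw": 1}
    - {"tx": 0, "ty": 0, "tz": 0, "ax": 0, "ay": 0, "az": 0, "claw": 1}
    - {"tx": 0, "ty": 0, "tz": 0, "ax": 0, "ay": 0, "az": 0, "claw": 1}

```text
time_s: 32.97
tcp_pos: [0.5516, -0.1067, 0.1563]
ee_rot: [[0.948, -0.319, 0.001], [-0.319, -0.948, 0.001], [0.001, -0.001, -1.0]]
wrist_force: [0.0, 0.6, -1.8]
gripper_width: 0.154
gripper_force: 30.0
```

Run:
```python
from h import *
dial("pics/d7.png",(.5315,-.1008))
go(.4866,.3828,.15,-18.64)
```

```text
hub mm -9.7 1.0 181.0
pointer cw deg [184. 188. 192. 196.] [219. 219. 221. 222.] bg 243.0 reading mm 5.33
t 33.02 tcp [ 0.5507 -0.1067  0.1551] yaw -18.64 tilt [-0.001  0.001] F [-1.52 -0.32 -1.49] w 13.4
  az 0.0001 tx -21.72 ty -44.33 tz 0.51
```

drive_tool:
  rows:
    - {"tx": -1.7, "ty": -3.4, "tz": 0, "ax": 0, "ay": 0, "az": 0, "claw": 1}
    - {"tx": -1.7, "ty": -3.4, "tz": 0, "ax": 0, "ay": 0, "az": 0, "claw": 1}
    - {"tx": -1.7, "ty": -3.4, "tz": 0, "ax": 0, "ay": 0, "az": 0, "claw": 1}
    - {"tx": -1.7, "ty": -3.4, "tz": 0, "ax": 0, "ay": 0, "az": 0, "claw": 1}
    - {"tx": -1.7, "ty": -3.4, "tz": 0, "ax": 0, "ay": 0, "az": 0, "claw": 1}
    - {"tx": -1.7, "ty": -3.4, "tz": 0, "ax": 0, "ay": 0, "az": 0, "claw": 1}
    - {"tx": -1.7, "ty": -3.4, "tz": 0, "ax": 0, "ay": 0, "az": 0, "claw": 1}
    - {"tx": -1.7, "ty": -3.4, "tz": 0, "ax": 0, "ay": 0, "az": 0, "claw": 1}
    - {"tx": -1.7, "ty": -3.4, "tz": 0, "ax": 0, "ay": 0, "az": 0, "claw": 1}
    - {"tx": -1.7, "ty": -3.4, "tz": 0, "ax": 0, "ay": 0, "az": 0, "claw": 1}

```text
time_s: 33.85
tcp_pos: [0.4972, 0.2707, 0.154]
ee_rot: [[0.948, -0.319, -0.003], [-0.319, -0.948, -0.002], [-0.002, 0.003, -1.0]]
wrist_force: [0.8, 0.4, -0.3]
gripper_width: 0.152
gripper_force: 30.0
```

drive_tool:
  rows:
    - {"tx": -1.7, "ty": -3.4, "tz": 0, "ax": 0, "ay": 0, "az": 0, "claw": 1}
    - {"tx": -1.7, "ty": -3.4, "tz": 0, "ax": 0, "ay": 0, "az": 0, "claw": 1}
    - {"tx": -1.0, "ty": -2.5, "tz": 0, "ax": 0, "ay": 0, "az": 0, "claw": 1}
    - {"tx": -0.3, "ty": -1, "tz": 1, "ax": 0, "ay": 0, "az": 0, "claw": 1}
    - {"tx": 0, "ty": 0, "tz": 2, "ax": 0, "ay": 0, "az": 0, "claw": 1}
    - {"tx": 0, "ty": 0, "tz": 2, "ax": 0, "ay": 0, "az": 0, "claw": 1}
    - {"tx": 0, "ty": 0, "tz": 1, "ax": 0, "ay": 0, "az": 0, "claw": 1}
    - {"tx": 0, "ty": 0, "tz": 0, "ax": 0, "ay": 0, "az": 0, "claw": 1}
    - {"tx": 0, "ty": 0, "tz": 0, "ax": 0, "ay": 0, "az": 0, "claw": 1}
    - {"tx": 0, "ty": 0, "tz": 0, "ax": 0, "ay": 0, "az": 0, "claw": 1}

```text
time_s: 34.68
tcp_pos: [0.4879, 0.3823, 0.0966]
ee_rot: [[0.948, -0.319, 0.001], [-0.319, -0.948, 0.001], [0.001, -0.001, -1.0]]
wrist_force: [0.2, -0.7, 0.0]
gripper_width: 0.154
gripper_force: 30.0
```

drive_tool:
  rows:
    - {"tx": 0, "ty": 0, "tz": 0, "ax": 0, "ay": 0, "az": 0, "claw": 1}
    - {"tx": 0, "ty": 0, "tz": 0, "ax": 0, "ay": 0, "az": 0, "claw": 1}
    - {"tx": 0, "ty": 0, "tz": 0, "ax": 0, "ay": 0, "az": 0, "claw": 1}

```text
time_s: 34.93
tcp_pos: [0.4876, 0.3824, 0.0968]
ee_rot: [[0.948, -0.319, 0.001], [-0.319, -0.948, 0.001], [0.001, -0.002, -1.0]]
wrist_force: [-0.6, -0.5, -0.8]
gripper_width: 0.157
gripper_force: 30.0
```

Run:
```python
from h import *
go(.4866,.3828,.0321,-18.64)
```

```text
t 34.93 tcp [0.4876 0.3824 0.0968] yaw -18.62 tilt [0.001 0.001] F [-0.58 -0.55 -0.81] w 13.6
  az 0.0003 tx -0.1 ty -0.0 tz 6.47
```

drive_tool:
  rows:
    - {"tx": -0.1, "ty": 0, "tz": 1, "ax": 0, "ay": 0, "az": 0, "claw": 1}
    - {"tx": 0, "ty": 0, "tz": 1, "ax": 0, "ay": 0, "az": 0, "claw": 1}
    - {"tx": 0, "ty": 0, "tz": 0.7, "ax": 0, "ay": 0, "az": 0, "claw": 1}
    - {"tx": 0, "ty": 0, "tz": 0.5, "ax": 0, "ay": 0, "az": 0, "claw": 1}
    - {"tx": 0, "ty": 0, "tz": 0.5, "ax": 0, "ay": 0, "az": 0, "claw": 1}
    - {"tx": 0, "ty": 0, "tz": 0, "ax": 0, "ay": 0, "az": 0, "claw": 1}

```text
time_s: 35.43
tcp_pos: [0.4855, 0.3818, 0.057]
ee_rot: [[0.948, -0.319, -0.002], [-0.319, -0.948, -0.002], [-0.001, 0.003, -1.0]]
wrist_force: [-0.4, 0.1, -0.9]
gripper_width: 0.152
gripper_force: 30.0
```

Run:
```python
from h import *
go(.4866,.3828,.0321,-18.64);print(sense()["moment"].round(2))
```

```text
t 35.43 tcp [0.4855 0.3818 0.057 ] yaw -18.62 tilt [-0.002 -0.002] F [-0.42  0.1  -0.87] w 13.2
  az 0.0003 tx 0.07 ty -0.13 tz 2.49
[-0.03  0.05  0.  ]
```

drive_tool:
  rows:
    - {"tx": 0, "ty": 0, "tz": 0.7, "ax": 0, "ay": 0, "az": 0, "claw": 1}
    - {"tx": 0, "ty": 0, "tz": 0.7, "ax": 0, "ay": 0, "az": 0, "claw": 1}
    - {"tx": 0, "ty": 0, "tz": 0.5, "ax": 0, "ay": 0, "az": 0, "claw": 1}
    - {"tx": 0, "ty": 0, "tz": 0.2, "ax": 0, "ay": 0, "az": 0, "claw": 1}
    - {"tx": 0, "ty": 0, "tz": 0, "ax": 0, "ay": 0, "az": 0, "claw": 1}
    - {"tx": 0, "ty": 0, "tz": 0, "ax": 0, "ay": 0, "az": 0, "claw": 1}

```text
time_s: 35.93
tcp_pos: [0.4863, 0.3826, 0.0377]
ee_rot: [[0.948, -0.319, 0.0], [-0.319, -0.948, -0.0], [0.0, 0.0, -1.0]]
wrist_force: [0.5, 0.5, 0.3]
gripper_width: 0.151
gripper_force: 30.0
```

drive_tool:
  rows:
    - {"tx": 0, "ty": 0, "tz": 0.15, "ax": 0, "ay": 0, "az": 0, "claw": 1}
    - {"tx": 0, "ty": 0, "tz": 0, "ax": 0, "ay": 0, "az": 0, "claw": 1}

```text
time_s: 36.1
tcp_pos: [0.4863, 0.3826, 0.0364]
ee_rot: [[0.948, -0.319, 0.0], [-0.319, -0.948, 0.0], [0.0, -0.0, -1.0]]
wrist_force: [0.1, 0.5, -1.4]
gripper_width: 0.153
gripper_force: 30.0
```

drive_tool:
  rows:
    - {"tx": 0, "ty": 0, "tz": 0.1, "ax": 0, "ay": 0, "az": 0, "claw": 1}
    - {"tx": 0, "ty": 0, "tz": 0, "ax": 0, "ay": 0, "az": 0, "claw": 1}

```text
time_s: 36.27
tcp_pos: [0.4862, 0.3825, 0.0353]
ee_rot: [[0.948, -0.319, 0.0], [-0.319, -0.948, 0.0], [-0.0, -0.0, -1.0]]
wrist_force: [0.1, -0.3, -1.0]
gripper_width: 0.153
gripper_force: 30.0
```

drive_tool:
  rows:
    - {"tx": 0, "ty": 0, "tz": 0.15, "ax": 0, "ay": 0, "az": 0, "claw": 1}
    - {"tx": 0, "ty": 0, "tz": 0, "ax": 0, "ay": 0, "az": 0, "claw": 1}

```text
time_s: 36.43
tcp_pos: [0.4861, 0.3824, 0.0335]
ee_rot: [[0.948, -0.319, -0.0], [-0.319, -0.948, -0.0], [-0.0, 0.0, -1.0]]
wrist_force: [-1.6, 0.7, -0.7]
gripper_width: 0.154
gripper_force: 30.0
```

drive_tool:
  rows:
    - {"tx": 0, "ty": 0, "tz": 0.1, "ax": 0, "ay": 0, "az": 0, "claw": 1}
    - {"tx": 0, "ty": 0, "tz": 0, "ax": 0, "ay": 0, "az": 0, "claw": 1}

```text
time_s: 36.6
tcp_pos: [0.4861, 0.3824, 0.0325]
ee_rot: [[0.948, -0.319, -0.0], [-0.319, -0.948, -0.0], [-0.0, 0.0, -1.0]]
wrist_force: [0.7, 0.2, -0.5]
gripper_width: 0.153
gripper_force: 30.0
```

drive_tool:
  rows:
    - {"tx": 0, "ty": 0, "tz": 0.05, "ax": 0, "ay": 0, "az": 0, "claw": 1}
    - {"tx": 0, "ty": 0, "tz": 0, "ax": 0, "ay": 0, "az": 0, "claw": 1}

```text
time_s: 36.77
tcp_pos: [0.4862, 0.3825, 0.0321]
ee_rot: [[0.948, -0.319, -0.0], [-0.319, -0.948, -0.0], [-0.0, 0.0, -1.0]]
wrist_force: [-0.5, 0.8, -1.4]
gripper_width: 0.151
gripper_force: 30.0
```

drive_tool:
  rows:
    - {"tx": 0, "ty": 0, "tz": 0.04, "ax": 0, "ay": 0, "az": 0, "claw": 1}
    - {"tx": 0, "ty": 0, "tz": 0, "ax": 0, "ay": 0, "az": 0, "claw": 1}
    - {"tx": 0, "ty": 0, "tz": 0, "ax": 0, "ay": 0, "az": 0, "claw": 4}
    - {"tx": 0, "ty": 0, "tz": 0, "ax": 0, "ay": 0, "az": 0, "claw": 4}
    - {"tx": 0, "ty": 0, "tz": 0, "ax": 0, "ay": 0, "az": 0, "claw": 4}
    - {"tx": 0, "ty": 0, "tz": 0, "ax": 0, "ay": 0, "az": 0, "claw": 4}
    - {"tx": 0, "ty": 0, "tz": 0, "ax": 0, "ay": 0, "az": 0, "claw": 4}
    - {"tx": 0, "ty": 0, "tz": 0, "ax": 0, "ay": 0, "az": 0, "claw": 4}

```text
time_s: 37.43
tcp_pos: [0.4862, 0.3825, 0.0319]
ee_rot: [[0.948, -0.319, 0.0], [-0.319, -0.948, 0.0], [0.0, -0.0, -1.0]]
wrist_force: [-0.1, -0.0, 0.1]
gripper_width: 0.441
gripper_force: 0.0
```

drive_tool:
  rows:
    - {"tx": 0, "ty": 0, "tz": -1.5, "ax": 0, "ay": 0, "az": 0, "claw": 4}
    - {"tx": 0, "ty": 0, "tz": -2.5, "ax": 0, "ay": 0, "az": 0, "claw": 4}
    - {"tx": 0, "ty": 0, "tz": -3, "ax": 0, "ay": 0, "az": 0, "claw": 4}
    - {"tx": 0, "ty": 0, "tz": -3, "ax": 0, "ay": 0, "az": 0, "claw": 4}
    - {"tx": 0, "ty": 0, "tz": -3, "ax": 0, "ay": 0, "az": 0, "claw": 4}
    - {"tx": 0, "ty": 0, "tz": -2, "ax": 0, "ay": 0, "az": 0, "claw": 4}
    - {"tx": 0, "ty": 0, "tz": 0, "ax": 0, "ay": 0, "az": 0, "claw": 4}
    - {"tx": 0, "ty": 0, "tz": 0, "ax": 0, "ay": 0, "az": 0, "claw": 4}
    - {"tx": 0, "ty": 0, "tz": 0, "ax": 0, "ay": 0, "az": 0, "claw": 4}

```text
time_s: 38.18
tcp_pos: [0.4856, 0.382, 0.1809]
ee_rot: [[0.948, -0.319, -0.002], [-0.319, -0.948, -0.001], [-0.001, 0.001, -1.0]]
wrist_force: [0.1, 0.3, -0.2]
gripper_width: 0.464
gripper_force: 0.0
```

Run:
```python
from h import *
go(.4866,.3828,.15,-18.64)
dial("pics/d8.png",(.5315,-.1008))
p,d=capture("side");o=cv2.resize(p[110:430,130:450],(600,600),interpolation=cv2.INTER_AREA)
cv2.imwrite("pics/end.png",o[:,:,::-1])
```

```text
t 38.18 tcp [0.4856 0.382  0.1809] yaw -18.63 tilt [-0.002 -0.001] F [ 0.09  0.34 -0.23] w 40.3
  az 0.0002 tx 0.07 ty -0.11 tz 3.09
hub mm -9.7 1.0 204.0
pointer cw deg [184. 188. 192. 196.] [209. 209. 212. 213.] bg 240.0 reading mm 5.33
```

View pics/end.png

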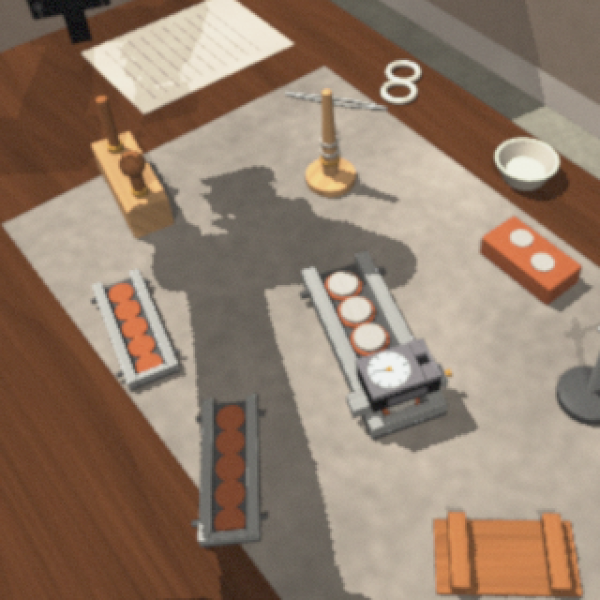

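The final view shows the stylus upright in the block at (107,125), the gauge across the rails at the closed end at (395,372) reading 5.3 mm, and the graver, brick and ring stand where they were.

```bash
python3 -c "
from station import *
print(finish_job())"
```

```text
the job is handed in; nothing more can be done
None
```

The job is done and handed in at about 38 s of the 72 s limit: blank 1, at the closed end, is the proud one (5.3 mm, the others 1.4 to 3.0 mm), the gauge is left standing on it with its zero button pressed fully in, and the stylus is back upright in its block.

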